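Clear the brass tray and bed it on the sloped stage

TASK

Lift the small brass tray by its wooden grip with the three steel collars still on it, and tip the collars off into the wooden box. Then bring the empty tray to the steel stage, feel out the slope of its two rails, and bed the tray's underside flush on both rails, centred and square to them; finish while still gripping the tray and pressing it gently down on the rails, without letting go. Leave the beaker, the finial and the hammer alone.

Things in the scene. Friction and masses are not known exactly. Their poses are not given: they have to be found in the camera images.
- tray_grip (a point): On the tray's upright dark-wood grip, a block 16 mm thick (along its x) by 34 mm wide (along its y) at the tray's centre, rising to 64 mm above the tray's underside; this point is 45 mm above the underside, on the middle axis. Pinch the 16 mm thickness (close along x), fingers coming down along -z. Axes as the tray's: z up from the tray, y away from the open edge.
- tray_base (a point): Centre of the tray's flat underside. The tray is a flat brass sheet 4 mm thick, 96 mm along x by 120 mm along y, mass about 0.3 kg, with a rim up to 12 mm above the underside along both x edges and along the +y edge; the -y edge is open, with no rim: pieces leave there. z is the tray's upward normal. It starts flat on the bench.
- collar0_center (a point): Centre of a loose turned steel collar, 20 mm diameter, 19 mm high, about 35 g, standing on the tray near its open edge (all three are alike). On a clean tray they start to slide at about 20 to 25 degrees of tilt.
- collar1_center (a point): Centre of a loose turned steel collar, 20 mm diameter, 19 mm high, about 35 g, standing on the tray near its open edge (all three are alike). On a clean tray they start to slide at about 20 to 25 degrees of tilt.
- collar2_center (a point): Centre of a loose turned steel collar, 20 mm diameter, 19 mm high, about 35 g, standing on the tray near its open edge (all three are alike). On a clean tray they start to slide at about 20 to 25 degrees of tilt.
- box: Open wooden box, fixed to the bench, 150 x 150 mm outside, 65 mm high, walls and floor 9 mm. Origin under its centre on the bench; z up.
- stage: Heavy steel stage fixed to the bench, base 125 x 115 mm, origin under its centre on the bench, z up. A stiffly clamped cradle on it carries two parallel round steel rails, 10 mm diameter, 90 mm long, along the stage's x axis and level along it. The plane of their tops slopes down to the stage's -y side by 8 to 27 degrees: the angle differs each time and must be felt (or seen).
- stage_center (a point): Point midway between the rails in the plane of their tops, 90 mm above the bench whatever the slope. One rail is 35 mm down-slope of it (-y side), the other 35 mm up-slope, along the slope. The cradle does not give, but each rail is sprung: it sinks about 1 mm for each 5 N. The centre of the underside of a rightly placed tray lies here. Axes as the stage's (not tilted with the slope).
- beaker: Bystander: brass beaker, about 74 mm wide, 110 mm high. Origin under its centre. Leave alone.
- finial: Bystander: copper finial, 60 mm wide, 70 mm high. Origin under its centre. Leave alone.
- hammer: Bystander: hammer lying on the bench, 260 mm long. Leave alone.

How it is judged:
By the outcome, as a careful person would: the job done as asked, in the order asked, and still so for the second after the job is handed in, while the arm keeps its last pose, push and grip.
It also fails if it takes over 67 s, if anything falls off the work surface, if the arm or the gripper's body presses on something with over 40 N, if the wrist force passes 120 N, or if a joint passes its speed limit or range.

ROBOT

A 6-joint arm with a two-finger parallel gripper is mounted at the origin on the work surface. World frame = base frame: x ahead of the robot, y to its left, z up, the work surface at z = 0. Lengths are in mm, angles in rad, forces in N, time in s.
With the tool pointing down it reaches from about 350 to 875 mm from the base axis. Payload 4.2 kg.
Tool frame: the origin (TCP) lies midway between the tips of the shut fingers; the grasp point (between the pads) lies 19 mm behind it; z points along the fingers, y is the direction in which the jaws open and shut (so a half turn about z gives the same grasp; the last joint's range is limited). The gripper opens to 85 mm and grips with 20 to 120 N. Pads are 22 mm wide; open, the fingers measure 114 mm over their backs; the gripper's body (76 mm by 85 mm) begins 54 mm behind the grasp point. The pads swing forward as they close: fully open they stand 13 mm farther back than shut.
Start: joints at [1.408, 0.385, 0.008, 0, -1.194, -0.259], TCP at [255.844, 570.213, 193.312] pointing down, gripper open.
Joint ranges: [-3.14, 3.14], [-1.21, 2.06], [-1.07, 1.41], [-3.16, 2.05], [-2.99, -0.16], [-3.1, 3.1]. Speed limits (rad/s): [2.79, 2.79, 3.14, 3.14, 3.14, 3.14].

INTERFACE

Orientations are given as a unit quaternion [x, y, z, w].
In Python, from bench import arm gives the robot as it stands.
- The arm moves only by the tool servo_tool, never from a script. Its argument "rows" is a list of rows, each an object of numbers: "fingers": the finger opening in cm, from 0 to 8.54; "x", "y", "z": the shift along the tool's x, y, z in cm; "turn": the turn about the tool's z in degrees. A call has 1 to 10 rows; each row shifts and turns the commanded pose from where the row before left it, along the tool's axes as they then stand; what a row does not reach is not made up. A row lasts 1/12 s, in which the tool goes at most 41.7 mm and 7.16 degrees, less where a joint would pass 70% of its speed; a pose out of reach is approached as far as the arm can. A call is refused whole if a number of a shift passes 4.17 or a number of a turn 7.16, either way. A call with a gripper value outside its range is refused whole. The fingers move at their own pace and stop on an object; the grip force is fixed at half the most. Time passes only in rows, so rows that do not move let the fingers close. It gives the time, the measured TCP pose, the force and the opening at its end, in the units of the state.
- arm.read_state(): the state, without advancing time (a new reading comes with each control period).
- arm.get_image(name): name is "side" or "top" or "wrist"; returns (picture, depth): 384x512x3 uint8, red, green, blue; 384x512 float32, mm along the optical axis (not along the pixel's ray), 0 where there is no reading.
- arm.camera_model(name): a dict with "fx", "fy", "cx", "cy" (pixels), "pose" (4x4, takes a point from camera to world coordinates). Camera axes: x right, y down, z forward; pixel columns grow to the right and rows downward; lengths in mm; the calibration is good to about 2 mm. A picture is of the moment at which its call begins: read the wrist's pose just before it. camera_model takes no time and is no camera call; for the wrist camera it gives the pose at the moment of the call.
- arm.job_done(): hands the job in, once; it reports no verdict.
The state is a dict: "clock": time; "joints": joint angles; "joint_vel": joint speeds; "joint_efforts": joint torques, N m; "position": TCP position; "ee_rot": TCP orientation; "contact_force": force on the tool from outside, world axes, zero at the start; "wrist_torque": the same for the moment, N m; "gripper_width": finger opening in mm.
Only numpy, scipy, OpenCV 4.12 (cv2) and the standard library are available. Lean on these libraries where they do the work, as an engineer would, in place of code of your own. Each camera call takes 0.05 s, during which the arm holds its last target.

## Working session

There is one attempt and no reset: what is moved stays moved. The work goes in short steps, Python scripts to look and compute and a tool call to move; the robot and the scene stay as the last step left them, time stands still between calls to the robot, and variables do not carry over. Pictures are saved under pics/ and viewed, and the job is handed in when it is done.

Besides the shell and the picture viewer there is one more tool, called after "Emit:" as name(argument=value, ...) on one line, values as JSON. servo_tool: Moves the arm, as the interface text tells. Its arguments: {"type":"object","properties":{"rows":{"type":"array","items":{"type":"object","properties":{"fingers":{"type":"number"},"x":{"type":"number"},"y":{"type":"number"},"z":{"type":"number"},"turn":{"type":"number"}}}}},"required":["rows"]}

```bash
ls; mkdir -p pics; python3 - <<'E'
from bench import arm
import cv2,numpy as np,pickle
s=arm.read_state();print(s)
for n in ("side","top"):
    m=arm.camera_model(n);im,d=arm.get_image(n)
    np.savez(f"pics/{n}0.npz",im=im,d=d,**{k:np.array(v) for k,v in m.items()})
    cv2.imwrite(f"pics/{n}0.png",cv2.resize(im[...,::-1],(768,576)))
    print(n,m)
E
```

```text
pics
{'clock': 0.0, 'joints': array([ 1.40761352e+00,  3.85568480e-01,  6.58334186e-03, -4.89362980e-04,
       -1.19401046e+00, -2.58575962e-01]), 'joint_vel': array([-0.00016079,  0.00011343,  0.00028064, -0.00077414,  0.0014313 ,
       -0.00124362]), 'joint_efforts': array([-9.45586071e-04, -3.92289484e+01,  1.88400221e+01,  4.18636188e+00,
       -4.72374202e-03, -7.01245270e-06]), 'position': array([255.57930359, 569.59875939, 192.19929936]), 'ee_rot': array([ 9.77827703e-01, -2.09408030e-01, -1.74730756e-04,  1.10922973e-03]), 'contact_force': array([-0.84737655, -0.15494581, -0.00449267]), 'wrist_torque': array([0.00616917, 0.06887124, 0.03283568]), 'gripper_width': 85.20058327940649}
side {'fx': 443.13339321798077, 'fy': 443.13339321798077, 'cx': 253.06822152596916, 'cy': 190.3793063354768, 'pose': array([[ 8.85244216e-01, -2.87823718e-01,  3.65376772e-01,
         2.33504529e+02],
       [-4.64907930e-01, -5.23457912e-01,  7.14039516e-01,
        -7.11359571e+02],
       [-1.42581464e-02, -8.01965910e-01, -5.97199618e-01,
         6.90189280e+02],
       [ 0.00000000e+00,  0.00000000e+00,  0.00000000e+00,
         1.00000000e+00]])}
top {'fx': 352.1369455874856, 'fy': 352.1369455874856, 'cx': 252.77190426038942, 'cy': 186.7695381056202, 'pose': array([[-1.82482672e-02, -9.98571510e-01,  5.02189193e-02,
         5.81196892e+02],
       [-9.99713129e-01,  1.90023579e-02,  1.45797824e-02,
        -6.22680539e+00],
       [-1.55132332e-02, -4.99384572e-02, -9.98631809e-01,
         8.14510542e+02],
       [ 0.00000000e+00,  0.00000000e+00,  0.00000000e+00,
         1.00000000e+00]])}
```

View pics/side0.png

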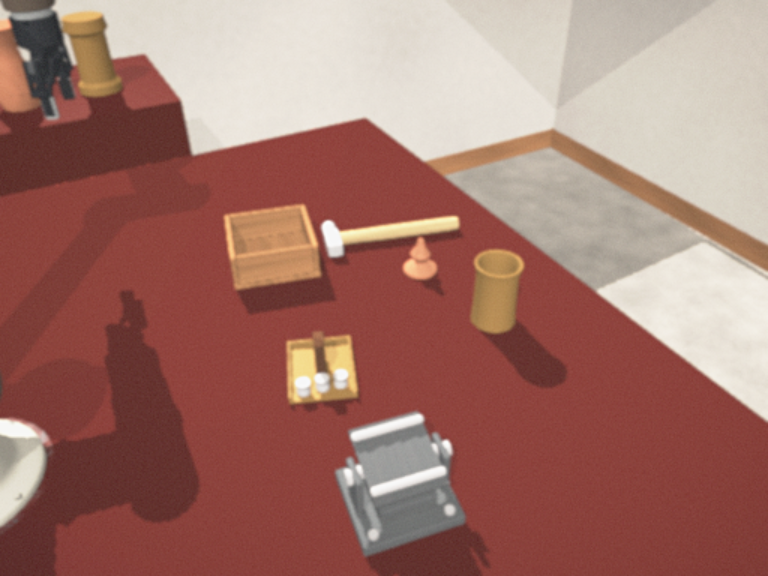

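View pics/top0.png

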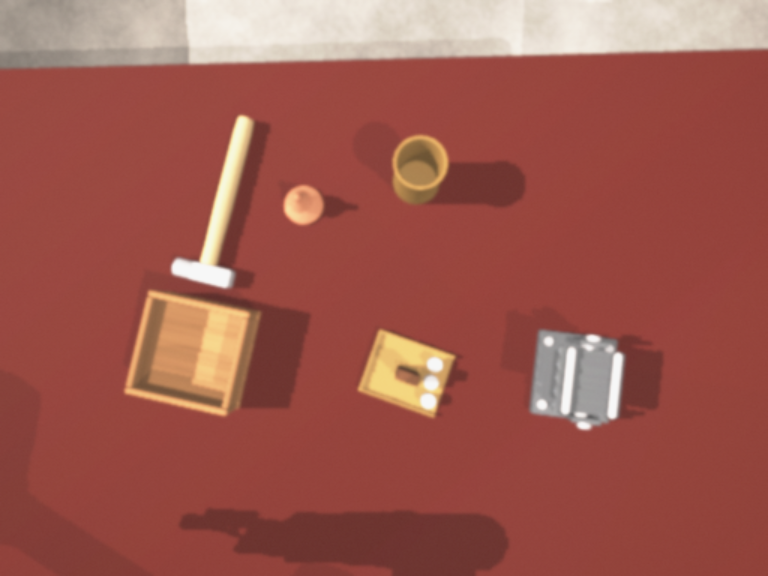

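```bash
cat > h.py <<'E'
import numpy as np,cv2
def load(f):
    z=np.load(f); return z
def w(z,u,v,d=None,h=None):
    fx,fy,cx,cy=[float(z[k]) for k in("fx","fy","cx","cy")];P=z["pose"]
    r=np.array([(u-cx)/fx,(v-cy)/fy,1.0])
    if h is not None:
        rw=P[:3,:3]@r; return P[:3,3]+rw*((h-P[2,3])/rw[2])
    if d is None: d=z["d"][int(round(v)),int(round(u))]
    return P[:3,:3]@(r*d)+P[:3,3]
def cloud(z):
    d=z["d"];v,u=np.mgrid[:d.shape[0],:d.shape[1]]
    fx,fy,cx,cy=[float(z[k]) for k in("fx","fy","cx","cy")];P=z["pose"]
    c=np.stack([(u-cx)/fx*d,(v-cy)/fy*d,d],-1)@P[:3,:3].T+P[:3,3]
    c[d<=0]=np.nan
    return c
E
python3 - <<'E'
from h import *
z=load("pics/top0.npz");im=z["im"][...,::-1]
def crop(im,u0,v0,u1,v1,k,n): cv2.imwrite(n,cv2.resize(im[v0:v1,u0:u1],None,fx=k,fy=k,interpolation=cv2.INTER_CUBIC))
crop(im,230,210,310,290,7,"pics/tray.png");crop(im,345,210,425,295,7,"pics/stage.png");crop(im,75,185,180,285,6,"pics/box.png")
c=cloud(z)
# height map of stage
np.set_printoptions(linewidth=250,precision=0,suppress=True)
print(c[215:290:4,350:425:3,2])
print(c[215:285:4,235:310:3,2])
E
```

```text
[[  0.  -3.   0.  -1.  -2.  -0.  -0.  -1.  -0.   2.   0.   0.   1.  -1.  -3.  -0.  -1.  -3.  -0.  -0.   2.   1.  -0.   0.   2.]
 [  0.  -1.   2.  -1.  -2.  -3.   1.  -2.  -0.  -1.  -2.  -1.  -4.   1.  -1.  -2.  -1.  nan   3.  -1.   1.   1.  -0.  -0.  -1.]
 [ -2.  -2.  -2.  10.  14.  17.  18.  17.  16.  15.  14.  14.  16.  14.   0.   2.  -0.  -3.  -1.   0.   0.   3.   0.   2.  -0.]
 [ -3.  -2.   1.  15.  16.  20.  20.  13.  14.  20.  40.  59.  78.  78.  79.  77.  78.  15.  nan  15.  16.  -2.  -2.   0.   1.]
 [  1.   0.  -0.  15.  15.  16.  13.  15.  87.  87.  94.  14.  15.  70.  74.  72.  16.  77.  80.  18.  15.  -0.  -3.  -2.  -0.]
 [ -2.   3.  -2.  17.  18.  16.  16.  32.  86.  87.  96.  95.  84.  84.  80.  78.  76.  76.  77.  74.  77.  67.  -0.  -2.  -2.]
 [ -1.   1.  -2.  16.  15.  16.  16.  85.  89.  88.  96.  84.  84.  83.  82.  77.  79.  79.  76.  74.  80.  81.  -1.  -3.   0.]
 [ -1.   0.   3.  15.  16.  16.  19.  85.  89.  93.  96.  84.  81.  81.  80.  77.  77.  74.  74.  76.  82.  81.   1.   2.  -2.]
 [ -2.  -0.   9.  13.  17.  16.  21.  88.  90.  91. 100.  84.  83.  82.  81.
[... 2487 characters left out ...]
  2.  3.  1.  5.  3.  3.  1.  4.  3.  3.  4.  4.  4.  2.  5.  0. -1. -1. -1. -2.]
 [-2.  1. -3. nan -1.  9.  9.  4.  5.  4.  4.  5.  4.  3.  2.  1. 22. 21.  3.  3. -0. -1.  0. -2.  2.]
 [-0. -0. -2. -2. -3.  2.  1. -3. -1. 12.  6.  1.  3.  1.  3.  1. 22. 24. 22. -2. -1. -2. -2.  1. -2.]
 [-4. -1. -1. -0. -1. -1.  1. -3. -3.  2.  0. -0. 13. 11.  4.  3.  3. 22.  2.  0.  1. -2. -0. -0.  1.]
 [-2. -2.  1.  1.  0. -1. -1. -1. -3. -3.  1. -0. -2.  1. -2.  0. 14. 13.  0. -1. -3.  1.  0. -0. -4.]
 [-2. -1. -4. -2. -2.  0. -2.  0. -2. -1. -3. -1. -2. -2.  1.  0. -2. -0.  1. -2. -2. -0. -3.  1. -1.]
 [-0. -1. -2. -1.  0. -0. -3. -2. -3. -1. -3. -2. -1. -0. -3.  0. -2. -4.  2. -0.  1. -3. -3.  2. -1.]]
```

View pics/tray.png

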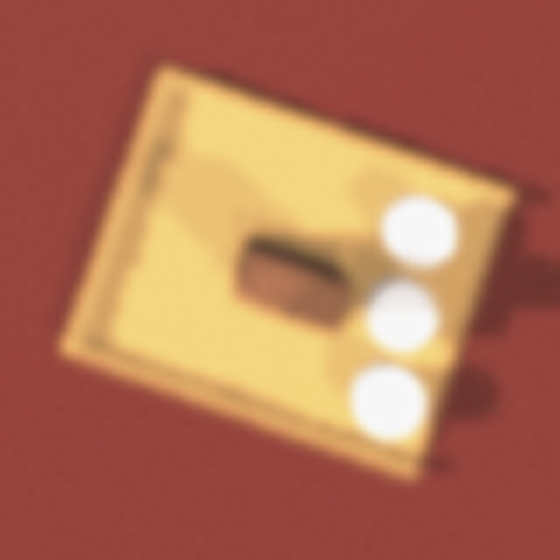

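View pics/stage.png

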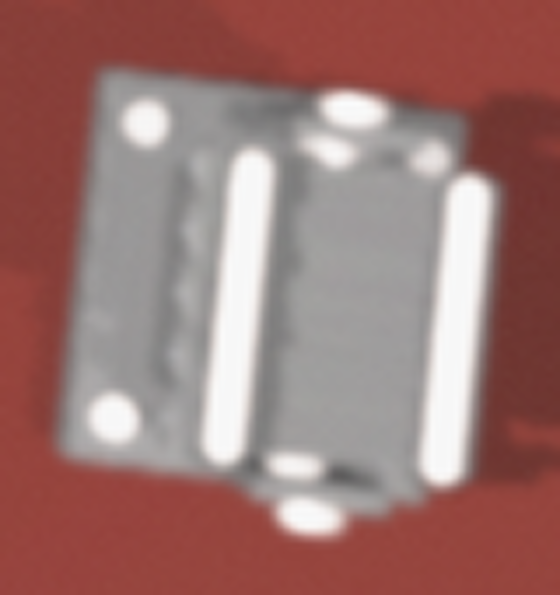

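View pics/box.png

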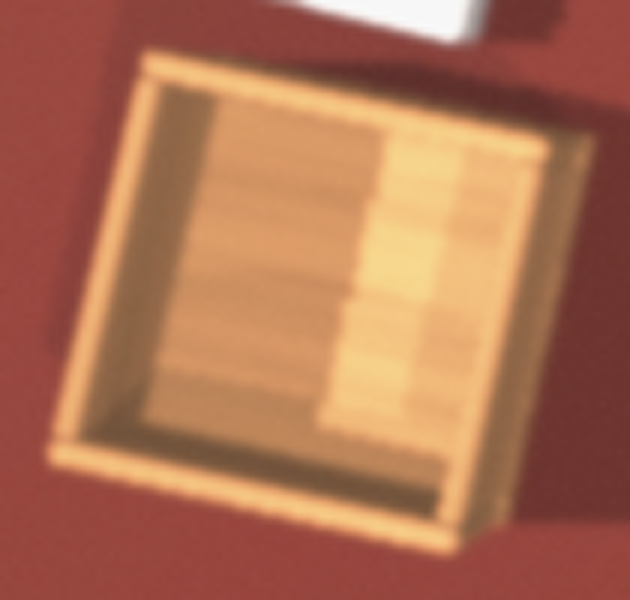

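```bash
python3 - <<'E'
from h import *
np.set_printoptions(precision=1,suppress=True)
z=load("pics/top0.npz");c=cloud(z)
def P(cu,cv,u0,v0,k,h): return w(z,(cu+.5)/k-.5+u0,(cv+.5)/k-.5+v0,h=h)
t=[P(*p,230,210,7,11) for p in [(160,65),(60,350),(415,478),(515,195)]]
t=np.array(t);print("tray",t,t.mean(0))
def ang(v):return np.degrees(np.arctan2(v[1],v[0]))
print("tray y ang",ang((t[0]+t[1]-t[2]-t[3])), "x ang",ang(t[0]-t[1]+t[3]-t[2]))
sub=np.zeros(c.shape[:2],bool);sub[240:270,255:290]=1
g=c[sub&(c[...,2]>55)];print("grip top mean",g.mean(0),len(g))
b=np.array([P(*p,75,185,6,65) for p in [(147,52),(50,460),(455,550),(548,145)]])
print("box",b,b.mean(0),ang(b[0]+b[1]-b[2]-b[3]),ang(b[0]-b[1]+b[3]-b[2]))
for h,(p,q) in {97.5:((252,155),(222,458)),82.5:((470,180),(441,480))}.items():
    a=P(*p,345,210,7,h);e=P(*q,345,210,7,h);print("rail",a,e,(a+e)/2,ang(a-e),np.linalg.norm(a-e))
for k,(lo,hi,u0,u1) in {"up":(92,110,370,395),"dn":(78,92,398,425)}.items():
    sub=np.zeros(c.shape[:2],bool);sub[230:282,u0:u1]=1
    g=c[sub&(c[...,2]>lo)&(c[...,2]<hi)];print(k,g.mean(0),len(g))
E
```

```text
tray [[ 548.6    7.6   11. ]
 [ 457.3   41.6   11. ]
 [ 414.7  -72.    11. ]
 [ 504.6 -106.4   11. ]] [481.3 -32.3  11. ]
tray y ang 69.18845536327714 x ang -20.680686327226095
grip top mean [482.3 -31.8  62.6] 128
box [[611.2 334.4  65. ]
 [467.3 368.5  65. ]
 [433.6 224.5  65. ]
 [575.5 190.8  65. ]] [521.9 279.6  65. ] 76.42138749368675 -13.343085459064701
rail [ 521.7 -251.6   97.5] [ 435.6 -239.9   97.5] [ 478.7 -245.7   97.5] -7.71820406523883 86.8572891041946
rail [ 512.1 -320.    82.5] [ 425.3 -308.1   82.5] [ 468.7 -314.1   82.5] -7.827577232010143 87.61655820020148
up [ 479.2 -246.8   95.3] 217
dn [ 472.3 -310.7   81. ] 257
```

Emit:
servo_tool(rows=[{"turn": 7.1},{"turn": 7.1},{"turn": 7.1},{"turn": 7.1},{"turn": 7.1},{"turn": 7.1},{"turn": 7.1},{"turn": 7.1},{"turn": 7.1},{"turn": 7.1}])

```text
invalid input at $.rows[0]: expected keys fingers, x, y, z, turn
```

```bash
cat >> h.py <<'E'
from scipy.spatial.transform import Rotation as R
def st(target=None,yaw=None):
    from bench import arm
    np.set_printoptions(precision=2,suppress=True)
    s=arm.read_state();M=R.from_quat(s["ee_rot"]).as_matrix();p=s["position"]
    ty=np.degrees(np.arctan2(M[1,1],M[0,1]))%360
    print("t",s["clock"],"p",p,"tooly yaw",ty,"z",M[:,2],"F",s["contact_force"],"T",s["wrist_torque"],"w",s["gripper_width"],"q",s["joints"])
    if target is not None:
        print("need shift cm (tool)",M.T@(np.array(target)-p)/10)
    if yaw is not None:
        print("need turn",-(yaw-ty))
        a=np.radians(yaw);y=np.array([np.cos(a),np.sin(a),0]);zz=np.array([0,0,-1.]);x=np.cross(y,zz)
        if target is not None: print("shift after turn",np.array([x,y,zz])@(np.array(target)-p)/10)
    return s,M
E
python3 -c "
from h import *
st([482,-32,120],159.3)"
```

```text
t 0.1 p [255.6  569.7  192.33] tooly yaw 245.82650691114142 z [-0. -0. -1.] F [0.11 0.64 0.02] T [-0.03  0.04 -0.01] w 85.50360738526986 q [ 1.41  0.39  0.01 -0.   -1.19 -0.26]
need shift cm (tool) [45.29 45.61  7.33]
need turn 86.52650691114141
shift after turn [ 48.28 -42.45   7.23]
```

Emit:
servo_tool(rows=[{"x": 0,"y": 0,"z": 0,"fingers": 8.5,"turn": 7.1},{"x": 0,"y": 0,"z": 0,"fingers": 8.5,"turn": 7.1},{"x": 0,"y": 0,"z": 0,"fingers": 8.5,"turn": 7.1},{"x": 0,"y": 0,"z": 0,"fingers": 8.5,"turn": 7.1},{"x": 0,"y": 0,"z": 0,"fingers": 8.5,"turn": 7.1},{"x": 0,"y": 0,"z": 0,"fingers": 8.5,"turn": 7.1},{"x": 0,"y": 0,"z": 0,"fingers": 8.5,"turn": 7.1},{"x": 0,"y": 0,"z": 0,"fingers": 8.5,"turn": 7.1},{"x": 0,"y": 0,"z": 0,"fingers": 8.5,"turn": 7.1},{"x": 0,"y": 0,"z": 0,"fingers": 8.5,"turn": 7.1}])

```text
clock: 0.93
position: [255.7, 569.8, 192.6]
ee_rot: [-0.672, 0.74, -0.0, -0.001]
contact_force: [-0.1, -0.1, -0.8]
gripper_width: 85.2
```

```bash
python3 -c "
from h import *
st([482,-32,120],159.3)"
```

```text
t 0.9333 p [255.68 569.84 192.63] tooly yaw 174.4747581870926 z [-0. -0. -1.] F [-0.09 -0.1  -0.76] T [ 0.    0.05 -0.03] w 85.16304887485838 q [ 1.41  0.39  0.01 -0.   -1.19 -1.5 ]
need shift cm (tool) [ 57.72 -28.32   7.33]
need turn 15.174758187092579
shift after turn [ 48.3  -42.44   7.26]
```

Emit:
servo_tool(rows=[{"x": 0,"y": 0,"z": 0,"fingers": 8.5,"turn": 7.1},{"x": 0,"y": 0,"z": 0,"fingers": 8.5,"turn": 7.1},{"x": 0,"y": 0,"z": 0,"fingers": 8.5,"turn": 1.0},{"x": 2.84,"y": -2.5,"z": 0,"fingers": 8.5,"turn": 0},{"x": 2.84,"y": -2.5,"z": 0,"fingers": 8.5,"turn": 0},{"x": 2.84,"y": -2.5,"z": 0,"fingers": 8.5,"turn": 0},{"x": 2.84,"y": -2.5,"z": 0,"fingers": 8.5,"turn": 0},{"x": 2.84,"y": -2.5,"z": 0,"fingers": 8.5,"turn": 0},{"x": 2.84,"y": -2.5,"z": 0,"fingers": 8.5,"turn": 0},{"x": 2.84,"y": -2.5,"z": 0,"fingers": 8.5,"turn": 0}])

```text
clock: 1.77
position: [350.8, 321.0, 193.2]
ee_rot: [-0.572, 0.82, -0.0, -0.0]
contact_force: [0.8, 0.4, 0.3]
gripper_width: 84.6
```

Emit:
servo_tool(rows=[{"x": 2.84,"y": -2.5,"z": 0,"fingers": 8.5,"turn": 0},{"x": 2.84,"y": -2.5,"z": 0,"fingers": 8.5,"turn": 0},{"x": 2.84,"y": -2.5,"z": 0,"fingers": 8.5,"turn": 0},{"x": 2.84,"y": -2.5,"z": 0,"fingers": 8.5,"turn": 0},{"x": 2.84,"y": -2.5,"z": 0,"fingers": 8.5,"turn": 0},{"x": 2.84,"y": -2.5,"z": 0,"fingers": 8.5,"turn": 0},{"x": 2.84,"y": -2.5,"z": 0,"fingers": 8.5,"turn": 0},{"x": 1.9,"y": -1.6,"z": 0,"fingers": 8.5,"turn": 0},{"x": 0,"y": 0,"z": 0,"fingers": 8.5,"turn": 0}])

```text
clock: 2.52
position: [454.5, 48.9, 193.0]
ee_rot: [-0.57, 0.822, -0.0, -0.001]
contact_force: [0.0, -0.0, 0.5]
gripper_width: 85.1
```

```bash
cat >> h.py <<'E'
def snap(n,name,k=1.5,crop=None):
    from bench import arm
    m=arm.camera_model(n);im,d=arm.get_image(n)
    np.savez(f"pics/{name}.npz",im=im,d=d,**{q:np.array(v) for q,v in m.items()})
    o=im[...,::-1]
    if crop: o=o[crop[1]:crop[3],crop[0]:crop[2]]
    cv2.imwrite(f"pics/{name}.png",cv2.resize(o,None,fx=k,fy=k,interpolation=cv2.INTER_CUBIC))
    return load(f"pics/{name}.npz")
E
python3 -c "
from h import *
st([482,-32,120],159.3)
snap('wrist','w1')"
```

```text
t 2.5167 p [454.48  48.91 193.02] tooly yaw 159.4885030855999 z [-0. -0. -1.] F [ 0.02 -0.01  0.46] T [ 0.03 -0.05 -0.03] w 85.07769534177592 q [ 0.46  0.1  -0.38  0.   -1.09 -0.82]
need shift cm (tool) [ 6.61 -5.42  7.31]
need turn 0.18850308559987639
shift after turn [ 6.6  -5.43  7.3 ]
```

View pics/w1.png

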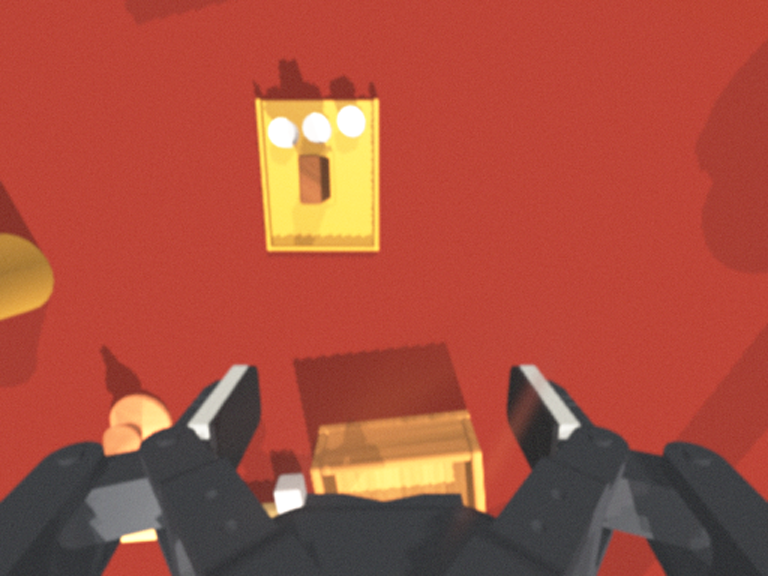

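```bash
python3 - <<'E'
from h import *
z=load("pics/w1.npz");c=cloud(z)
sub=np.zeros(c.shape[:2],bool);sub[60:175,165:260]=1
g=c[sub&(c[...,2]>57)&(c[...,2]<70)];print(g.mean(0),len(g))
r=cv2.minAreaRect(g[:,:2].astype(np.float32));print(r)
t=c[sub&(c[...,2]>2)&(c[...,2]<16)];
m=(sub&(c[...,2]>1.8)).astype(np.uint8)
pts=c[m>0];r=cv2.minAreaRect(pts[:,:2].astype(np.float32));print(r)
for uv in [(267,250),(379,250),(378,99),(257,99)]: print(w(z,(uv[0]+.5)/1.5-.5,(uv[1]+.5)/1.5-.5,h=12))
for uv in [(283,133),(316,128),(350,121)]: print(w(z,(uv[0]+.5)/1.5-.5,(uv[1]+.5)/1.5-.5,h=20))
E
```

```text
[479.498578   -30.42025214  63.99006953] 513
((480.1282043457031, -30.423933029174805), (33.07556915283203, 16.236019134521484), 69.3360824584961)
((485.5467529296875, -29.95569610595703), (140.06016540527344, 124.76087951660156), 69.49435424804688)
[546.21271348   9.24510533  12.        ]
[455.34438315  43.20218767  12.        ]
[413.75265781 -69.38507855  12.        ]
[ 502.8429992  -102.64097251   12.        ]
[492.59888631 -71.41615245  20.        ]
[466.89777887 -65.73364792  20.        ]
[440.08357512 -61.16083704  20.        ]
```

Emit:
servo_tool(rows=[{"x": 1.09,"y": -0.87,"z": 1.3,"fingers": 8.5,"turn": 0},{"x": 1.09,"y": -0.87,"z": 1.3,"fingers": 8.5,"turn": 0},{"x": 1.09,"y": -0.87,"z": 1.3,"fingers": 8.5,"turn": 0},{"x": 1.09,"y": -0.87,"z": 1.3,"fingers": 8.5,"turn": 0},{"x": 1.09,"y": -0.87,"z": 1.3,"fingers": 8.5,"turn": 0},{"x": 1.09,"y": -0.87,"z": 1.3,"fingers": 6,"turn": 0},{"x": 0,"y": 0,"z": 1.5,"fingers": 6,"turn": 0},{"x": 0,"y": 0,"z": 1.5,"fingers": 6,"turn": 0},{"x": 0,"y": 0,"z": 0,"fingers": 6,"turn": 0},{"x": 0,"y": 0,"z": 0,"fingers": 6,"turn": 0}])

```text
clock: 3.4
position: [479.7, -26.7, 84.9]
ee_rot: [-0.572, 0.82, 0.0, -0.001]
contact_force: [0.2, -0.6, 0.1]
gripper_width: 60.2
```

```bash
python3 - <<'E'
from h import *
st([480.3,-30.8,26],159.4)
z=snap('wrist','w2')
c=cloud(z)
g=c[(c[...,2]>57)&(c[...,2]<70)];print(g.mean(0),len(g),cv2.minAreaRect(g[:,:2].astype(np.float32)))
E
```

```text
t 3.4 p [479.67 -26.67  84.93] tooly yaw 159.7679017395982 z [-0. -0. -1.] F [ 0.22 -0.59  0.08] T [-0.   -0.01  0.01] w 60.17794684432413 q [ 0.28  0.26 -0.49  0.   -0.83 -0.64]
need shift cm (tool) [ 0.36 -0.21  5.89]
need turn 0.3679017395981816
shift after turn [ 0.36 -0.2   5.89]
[479.66 -31.7   64.03] 919 ((480.1578369140625, -30.713918685913086), (33.935420989990234, 15.486146926879883), 70.07291412353516)
```

View pics/w2.png

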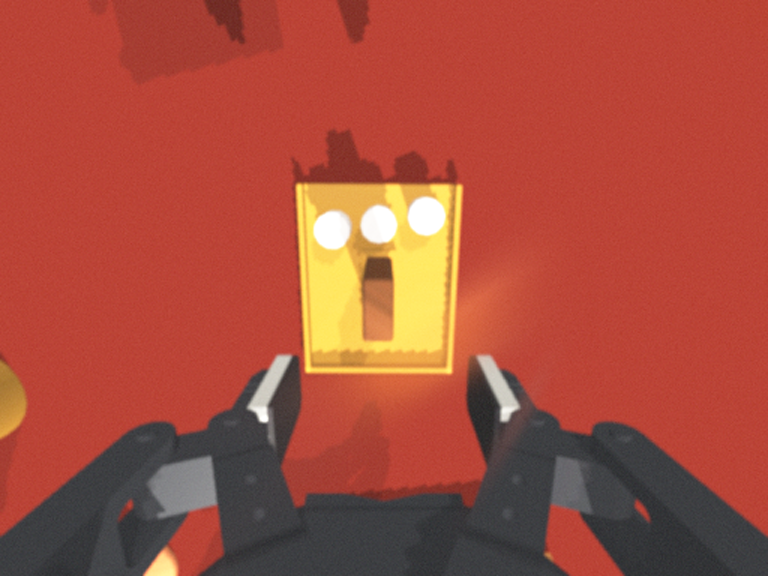

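Emit:
servo_tool(rows=[{"x": 0.18,"y": -0.08,"z": 1.5,"fingers": 6,"turn": 0.2},{"x": 0.18,"y": -0.08,"z": 1.5,"fingers": 6,"turn": 0},{"x": 0,"y": 0,"z": 1.5,"fingers": 5,"turn": 0},{"x": 0,"y": 0,"z": 1.4,"fingers": 4,"turn": 0},{"x": 0,"y": 0,"z": 0,"fingers": 3,"turn": 0},{"x": 0,"y": 0,"z": 0,"fingers": 0,"turn": 0},{"x": 0,"y": 0,"z": 0,"fingers": 0,"turn": 0},{"x": 0,"y": 0,"z": 0,"fingers": 0,"turn": 0},{"x": 0,"y": 0,"z": 0,"fingers": 0,"turn": 0},{"x": 0,"y": 0,"z": 0,"fingers": 0,"turn": 0}])

```text
clock: 4.28
position: [480.9, -30.9, 27.1]
ee_rot: [-0.57, 0.822, -0.0, 0.001]
contact_force: [0.1, -0.6, -0.0]
gripper_width: 0.3
```

```bash
python3 - <<'E'
from h import *
st([480.3,-30.8,26],159.4)
snap('wrist','w3')
E
```

```text
t 4.2833 p [480.91 -30.95  27.07] tooly yaw 159.4449585392594 z [ 0.  0. -1.] F [ 0.12 -0.63 -0.  ] T [-0.02 -0.02 -0.08] w 0.2523886473314361 q [ 0.27  0.34 -0.55  0.   -0.67 -0.63]
need shift cm (tool) [0.01 0.06 0.11]
need turn 0.04495853925939741
shift after turn [0.01 0.06 0.11]
```

View pics/w3.png

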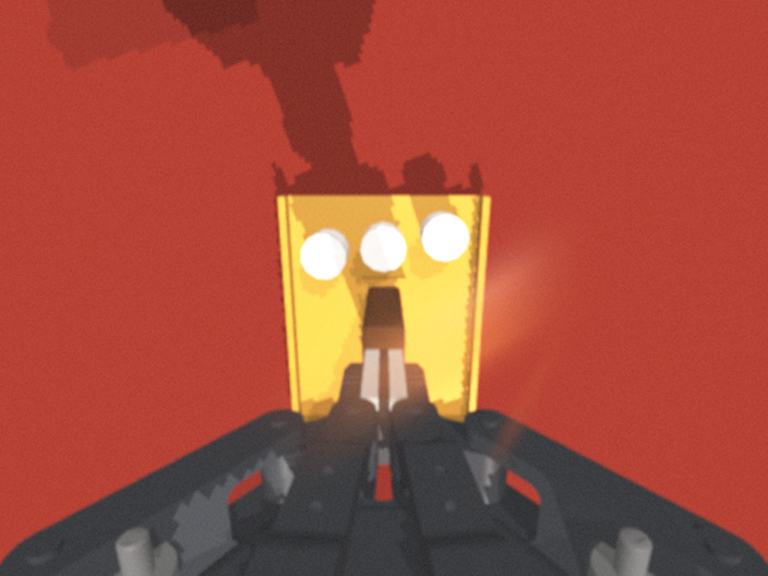

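```bash
python3 - <<'E'
from h import *
z=load("pics/w3.npz");c=cloud(z)
for uv in [(383,300),(383,320),(383,335),(383,342),(372,352),(372,370),(372,390),(397,352),(397,370),(397,390),(385,370),(385,400),(355,385),(412,385),(385,440)]:
    u,v=round(uv[0]/1.5),round(uv[1]/1.5);print(uv,c[v,u])
E
python3 - <<'E'
import sys;sys.path.insert(0,'.')
from h import *
import os;os.chdir('.')
snap('top','t3',7,(230,190,320,275)); snap('side','s3',6,(170,190,270,280))
st()
E
```

```text
(383, 300) [474.63579785 -46.17977246  30.3060313 ]
(383, 320) [474.43742992 -46.53335198  56.54791334]
(383, 335) [475.45397675 -43.76889404  64.43817556]
(383, 342) [476.44914414 -41.11244953  64.70826633]
(372, 352) [479.96480874 -42.05598323  73.16527929]
(372, 370) [479.8361723  -41.46606233  85.81351741]
(372, 390) [479.38232279 -41.69577632  98.86579078]
(397, 352) [471.72987681 -38.77655263  72.75189656]
(397, 370) [472.28509404 -38.42278688  85.40505262]
(397, 390) [472.57066117 -38.8377073   98.34579737]
(385, 370) [475.74584176 -40.13020074  86.17328376]
(385, 400) [476.31380919 -38.80641193 101.87976427]
(355, 385) [486.19750864 -39.32922898  87.81557599]
(412, 385) [469.14030041 -33.62555504  88.96795446]
(385, 440) [480.56071453 -27.41961088 102.81167175]
t 4.4333 p [480.52 -31.12  26.62] tooly yaw 159.4313420264385 z [ 0.  0. -1.] F [ 0.29 -0.35 -0.22] T [-0.04 -0.05  0.06] w 0.0743803832553811 q [ 0.27  0.35 -0.55  0.   -0.67 -0.63]
```

View pics/s3.png

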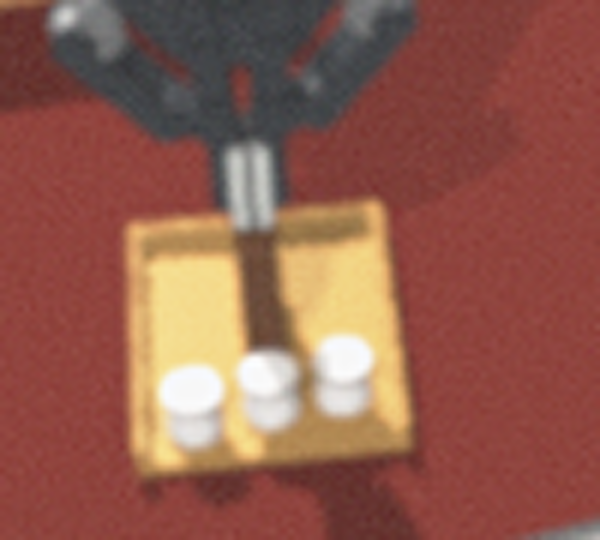

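```bash
python3 - <<'E'
from h import *
z=load("pics/w3.npz");im=z["im"][...,::-1][180:300,190:320];cv2.imwrite("pics/w3c.png",cv2.resize(im,None,fx=5,fy=5,interpolation=cv2.INTER_CUBIC))
E
```

```text
(no output)
```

View pics/w3c.png

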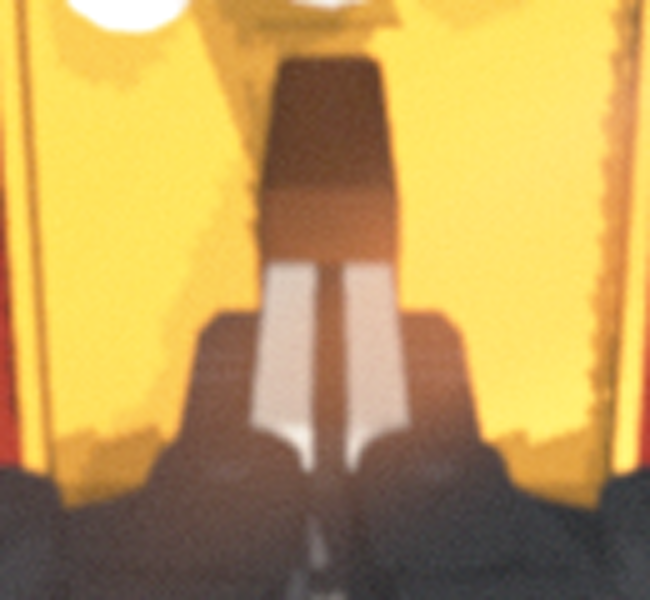

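Emit:
servo_tool(rows=[{"x": 0,"y": 0,"z": 0,"fingers": 6,"turn": 0},{"x": 0,"y": 0,"z": 0,"fingers": 6,"turn": 0},{"x": 0,"y": 0,"z": 0,"fingers": 6,"turn": 0},{"x": 0,"y": 0,"z": 1.0,"fingers": 6,"turn": 0},{"x": 0,"y": 0,"z": 1.0,"fingers": 6,"turn": 0},{"x": 0,"y": 0,"z": 1.0,"fingers": 6,"turn": 0},{"x": 0,"y": 0,"z": 0,"fingers": 6,"turn": 0}])

```text
clock: 5.02
position: [478.9, -31.5, -5.3]
ee_rot: [-0.569, 0.822, 0.001, -0.002]
contact_force: [-0.2, 0.3, -0.1]
gripper_width: 60.1
```

```bash
python3 - <<'E'
from h import *
st()
snap('wrist','w4')
E
```

```text
t 5.0167 p [478.9  -31.46  -5.29] tooly yaw 159.40607614814994 z [-0. -0. -1.] F [-0.19  0.29 -0.09] T [-0.03  0.02 -0.  ] w 60.1252526240086 q [ 0.27  0.4  -0.58 -0.   -0.59 -0.63]
```

View pics/w4.png

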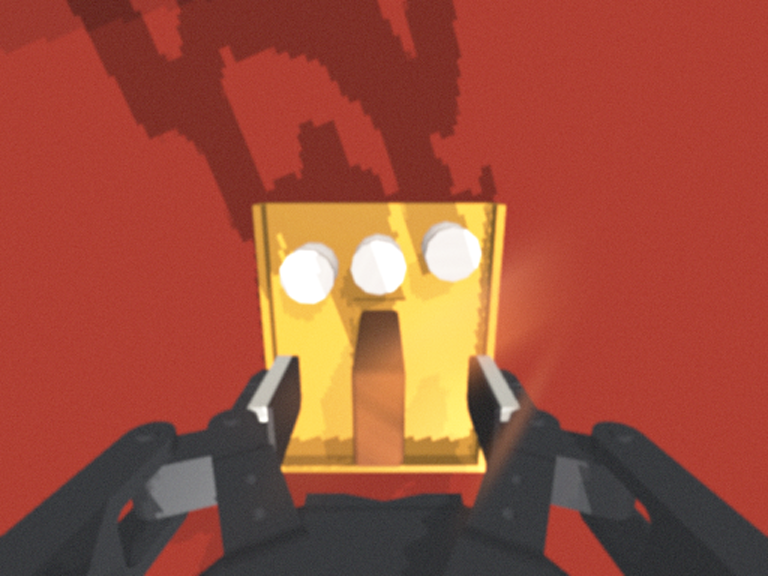

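Emit:
servo_tool(rows=[{"x": 0,"y": 0,"z": 0.7,"fingers": 6,"turn": 0},{"x": 0,"y": 0,"z": 0.6,"fingers": 5,"turn": 0},{"x": 0,"y": 0,"z": 0,"fingers": 3,"turn": 0},{"x": 0,"y": 0,"z": 0,"fingers": 0,"turn": 0},{"x": 0,"y": 0,"z": 0,"fingers": 0,"turn": 0},{"x": 0,"y": 0,"z": 0,"fingers": 0,"turn": 0},{"x": 0,"y": 0,"z": 0,"fingers": 0,"turn": 0}])

```text
clock: 5.65
position: [480.8, -31.1, -16.5]
ee_rot: [-0.57, 0.822, -0.0, 0.0]
contact_force: [0.9, -0.2, -1.2]
gripper_width: 15.4
```

```bash
python3 - <<'E'
from h import *
st()
snap('side','s5',6,(170,190,270,280))
E
```

```text
t 5.65 p [480.77 -31.08 -16.46] tooly yaw 159.44579772907127 z [ 0.  0. -1.] F [ 0.86 -0.21 -1.22] T [-0.13 -0.13  0.05] w 15.447046238001214 q [ 0.27  0.42 -0.59  0.   -0.56 -0.63]
```

View pics/s5.png

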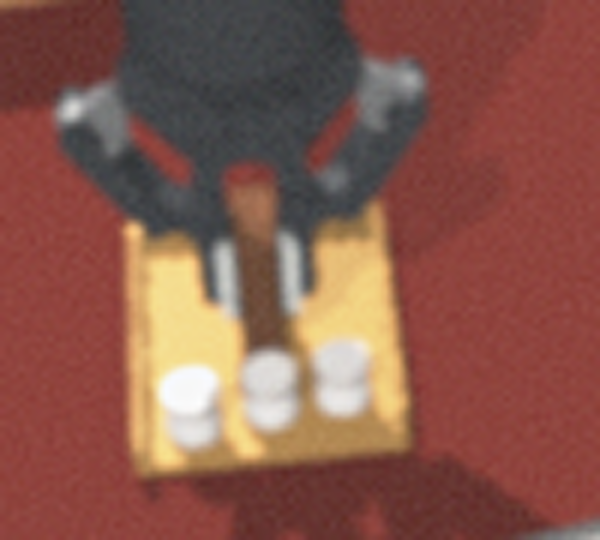

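Emit:
servo_tool(rows=[{"x": 0,"y": 0,"z": -0.3,"fingers": 0,"turn": 0},{"x": 0,"y": 0,"z": -0.8,"fingers": 0,"turn": -0.5},{"x": 0,"y": 0,"z": -1.2,"fingers": 0,"turn": -1},{"x": 0,"y": 0,"z": -1.4,"fingers": 0,"turn": -1},{"x": 0,"y": 0,"z": -1.5,"fingers": 0,"turn": -1},{"x": 0,"y": 0,"z": -1.5,"fingers": 0,"turn": -1},{"x": 0,"y": 0,"z": -1.4,"fingers": 0,"turn": -1},{"x": 0,"y": 0,"z": -1.0,"fingers": 0,"turn": -1},{"x": 0,"y": 0,"z": -0.6,"fingers": 0,"turn": -0.5},{"x": 0,"y": 0,"z": -0.3,"fingers": 0,"turn": 0}])

```text
clock: 6.53
position: [480.2, -31.0, 84.2]
ee_rot: [-0.619, 0.786, -0.0, 0.001]
contact_force: [-0.1, -0.5, -4.4]
gripper_width: 15.4
```

```bash
python3 - <<'E'
from h import *
st([526.9,300,84],166.5)
snap('side','s6',3,(110,90,310,280))
E
```

```text
t 6.5333 p [480.24 -31.04  84.22] tooly yaw 166.43636014690387 z [ 0.  0. -1.] F [-0.06 -0.52 -4.36] T [ 0.05 -0.    0.02] w 15.374593061145001 q [ 0.27  0.26 -0.49 -0.   -0.82 -0.51]
need shift cm (tool) [-33.27   3.23   0.05]
need turn -0.0636398530961344
shift after turn [-33.28   3.19   0.02]
```

View pics/s6.png

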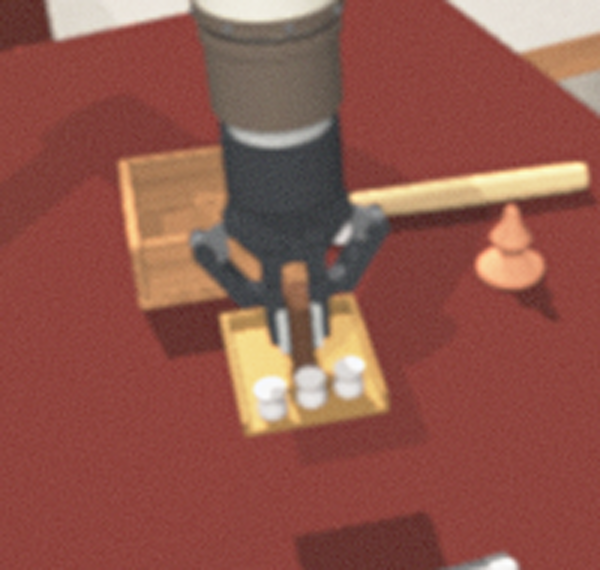

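Emit:
servo_tool(rows=[{"x": -0.4,"y": 0,"z": 0,"fingers": 0,"turn": 0},{"x": -0.9,"y": 0,"z": 0,"fingers": 0,"turn": 0},{"x": -1.4,"y": 0.1,"z": 0,"fingers": 0,"turn": 0},{"x": -1.9,"y": 0.1,"z": 0,"fingers": 0,"turn": 0},{"x": -2.2,"y": 0.2,"z": 0,"fingers": 0,"turn": 0},{"x": -2.2,"y": 0.2,"z": 0,"fingers": 0,"turn": 0},{"x": -2.2,"y": 0.2,"z": 0,"fingers": 0,"turn": 0},{"x": -2.2,"y": 0.2,"z": 0,"fingers": 0,"turn": 0},{"x": -2.2,"y": 0.2,"z": 0,"fingers": 0,"turn": 0},{"x": -2.2,"y": 0.2,"z": 0,"fingers": 0,"turn": 0}])

```text
clock: 7.42
position: [508.0, 146.8, 82.2]
ee_rot: [-0.619, 0.786, 0.0, -0.001]
contact_force: [0.5, 0.1, -4.7]
gripper_width: 15.5
```

Emit:
servo_tool(rows=[{"x": -2.2,"y": 0.2,"z": 0,"fingers": 0,"turn": 0},{"x": -2.2,"y": 0.2,"z": 0,"fingers": 0,"turn": 0},{"x": -2.2,"y": 0.2,"z": 0,"fingers": 0,"turn": 0},{"x": -2.2,"y": 0.2,"z": 0,"fingers": 0,"turn": 0},{"x": -2.0,"y": 0.2,"z": 0,"fingers": 0,"turn": 0},{"x": -1.7,"y": 0.2,"z": 0,"fingers": 0,"turn": 0},{"x": -1.3,"y": 0.2,"z": 0,"fingers": 0,"turn": 0},{"x": -0.9,"y": 0.1,"z": 0,"fingers": 0,"turn": 0},{"x": -0.5,"y": 0,"z": 0,"fingers": 0,"turn": 0},{"x": -0.2,"y": 0,"z": 0,"fingers": 0,"turn": 0}])

```text
clock: 8.25
position: [530.0, 298.8, 82.9]
ee_rot: [-0.619, 0.786, -0.0, -0.0]
contact_force: [0.7, 0.1, -3.9]
gripper_width: 15.7
```

```bash
python3 - <<'E'
from h import *
st([526.9,300,84],166.5)
snap('side','s7',4,(110,90,250,230));snap('top','t7',4,(60,150,220,290))
E
```

```text
t 8.25 p [529.97 298.82  82.92] tooly yaw 166.45081686114784 z [-0. -0. -1.] F [ 0.72  0.06 -3.87] T [-0.   -0.02  0.06] w 15.744952610241176 q [ 0.78  0.45 -0.18 -0.   -0.94 -1.02]
need shift cm (tool) [-0.04  0.33 -0.11]
need turn -0.049183138852157526
shift after turn [-0.04  0.33 -0.11]
```

View pics/s7.png

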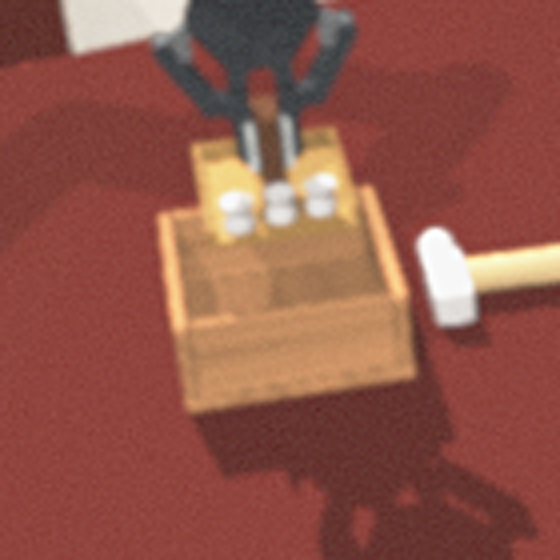

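View pics/t7.png

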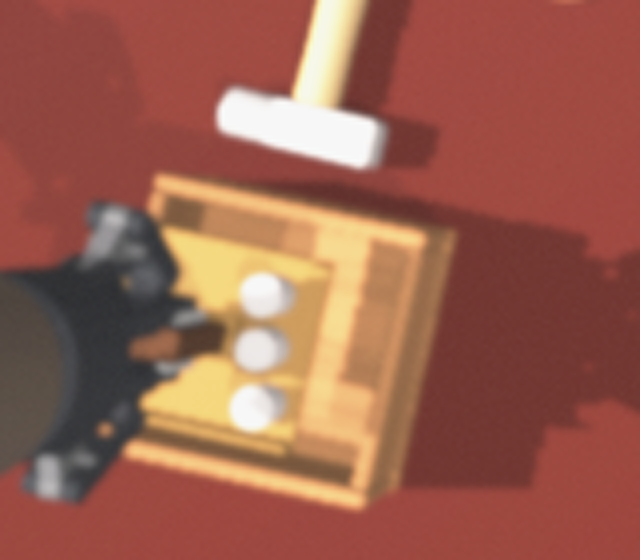

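Emit:
servo_tool(rows=[{"x": 0,"y": 0.15,"z": 0.4,"fingers": 0,"turn": 0},{"x": 0,"y": 0.15,"z": 0.7,"fingers": 0,"turn": 0},{"x": 0,"y": 0,"z": 0.8,"fingers": 0,"turn": 0},{"x": 0,"y": 0,"z": 0.6,"fingers": 0,"turn": 0},{"x": 0,"y": 0,"z": 0.4,"fingers": 0,"turn": 0},{"x": 0,"y": 0,"z": 0.3,"fingers": 0,"turn": 0},{"x": 0,"y": 0,"z": 0.3,"fingers": 0,"turn": 0},{"x": 0,"y": 0,"z": 0.2,"fingers": 0,"turn": 0},{"x": 0,"y": 0,"z": 0.2,"fingers": 0,"turn": 0}])

```text
clock: 9.1
position: [527.6, 298.5, 47.9]
ee_rot: [-0.619, 0.785, -0.001, 0.0]
contact_force: [-6.8, -6.1, 16.3]
gripper_width: 15.9
```

```bash
python3 - <<'E'
from h import *
st()
snap('side','s8',4,(110,90,250,230))
E
```

```text
t 9.1 p [527.56 298.54  47.86] tooly yaw 166.51999892035914 z [ 0. -0. -1.] F [-6.83 -6.13 16.28] T [-1.33  1.92  0.21] w 15.933439568645968 q [ 0.78  0.49 -0.22  0.   -0.86 -1.02]
```

View pics/s8.png

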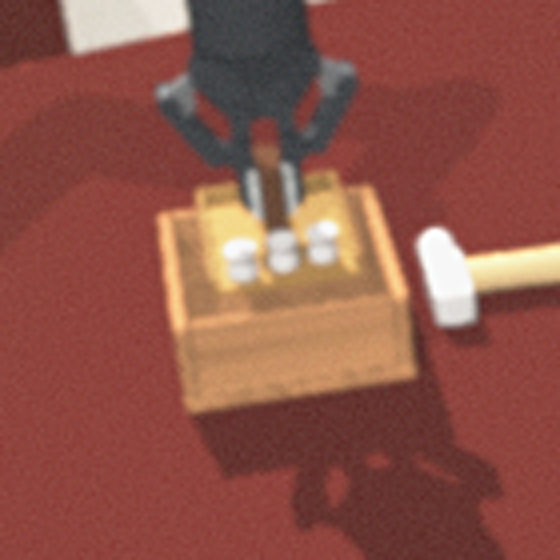

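Emit:
servo_tool(rows=[{"x": 0,"y": 0,"z": 0.2,"fingers": 0,"turn": 0},{"x": 0,"y": 0,"z": 0.2,"fingers": 0,"turn": 0},{"x": 0,"y": 0,"z": 0.2,"fingers": 0,"turn": 0},{"x": 0,"y": 0,"z": 0.2,"fingers": 0,"turn": 0}])

```text
clock: 9.48
position: [527.3, 295.7, 41.1]
ee_rot: [-0.619, 0.785, -0.002, -0.002]
contact_force: [-4.7, -14.1, 18.2]
gripper_width: 15.2
```

```bash
python3 - <<'E'
from h import *
st()
snap('side','s9',4,(110,90,250,230))
snap('wrist','w9',1.5)
E
```

```text
t 9.4833 p [527.26 295.69  41.07] tooly yaw 166.519099558778 z [-0.   -0.01 -1.  ] F [ -4.74 -14.14  18.19] T [-3.2   1.62  0.15] w 15.17097947679068 q [ 0.78  0.5  -0.23  0.   -0.84 -1.02]
```

View pics/s9.png

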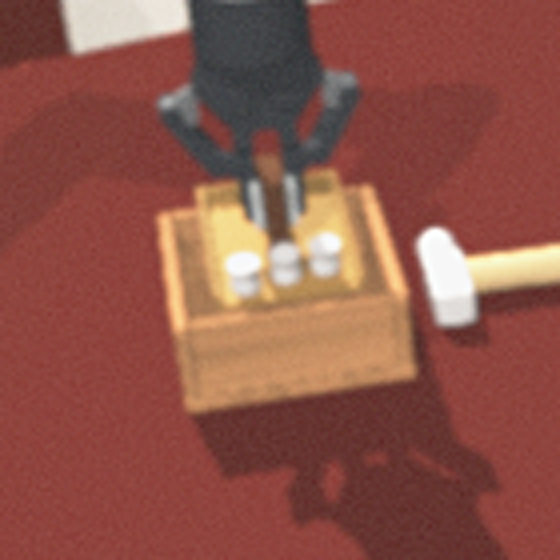

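View pics/w9.png

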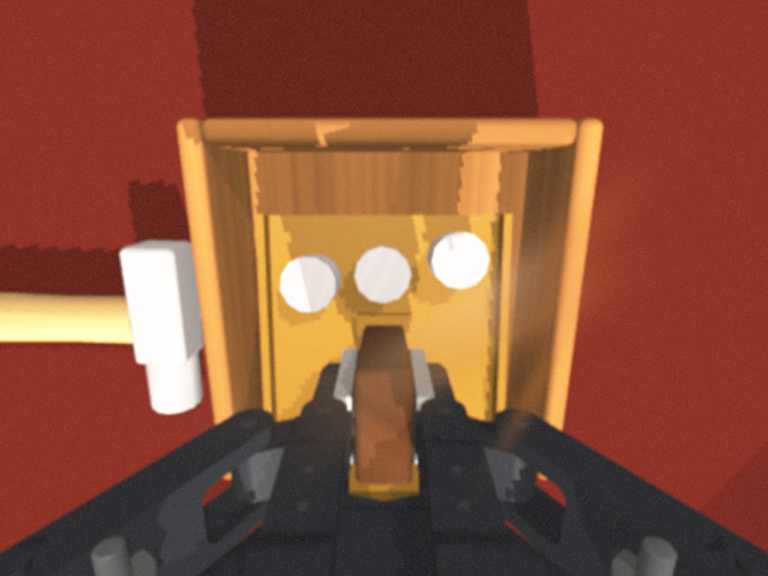

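Emit:
servo_tool(rows=[{"x": 0,"y": 0,"z": 0.2,"fingers": 0,"turn": 0},{"x": 0,"y": 0,"z": 0.2,"fingers": 0,"turn": 0},{"x": 0,"y": 0,"z": 0.2,"fingers": 0,"turn": 0},{"x": 0,"y": 0,"z": 0.2,"fingers": 0,"turn": 0},{"x": 0,"y": 0,"z": 0.2,"fingers": 0,"turn": 0}])

```text
clock: 10.0
position: [526.9, 293.5, 30.5]
ee_rot: [-0.619, 0.786, -0.002, -0.003]
contact_force: [-4.4, -18.4, 17.5]
gripper_width: 15.4
```

```bash
cat >> h.py <<'E'
def tilt(z,tool_xyaw_deg,p,lo=None):
    """tray top surface plane from wrist cloud; uses yellow pixels. angle in tool x-z plane"""
    c=cloud(z);hsv=cv2.cvtColor(z["im"],cv2.COLOR_RGB2HSV)
    a=np.radians(tool_xyaw_deg);ex=np.array([np.cos(a),np.sin(a),0]);ey=np.array([-np.sin(a),np.cos(a),0])
    q=c-np.array([p[0],p[1],0]);X=q@ex;Y=q@ey;Z=c[...,2]
    m=(hsv[...,0]>17)&(hsv[...,0]<30)&(hsv[...,1]>120)&(abs(Y)<38)&(X>15)&(X<60)
    if lo is not None: m&=(Z>lo[0])&(Z<lo[1])
    A=np.c_[X[m],Y[m],np.ones(m.sum())];b=Z[m]
    for _ in range(8):
        s=np.linalg.lstsq(A,b,rcond=None)[0];r=abs(A@s-b);k=r<max(2.5,0)+ (0 if _>2 else 5);A,b=A[k],b[k]
    print("n",len(b),"slope deg along tool x",np.degrees(np.arctan(s[0])),"y",np.degrees(np.arctan(s[1])),"z0",s[2])
    return s
E
python3 - <<'E'
from h import *
s,M=st()
z=snap('wrist','w10',1.5)
tilt(z,256.5,s["position"],(0,75))
E
```

```text
t 10.0 p [526.93 293.54  30.48] tooly yaw 166.42024043144283 z [-0.   -0.01 -1.  ] F [ -4.35 -18.42  17.54] T [-4.45  1.11  0.15] w 15.401145898628126 q [ 0.78  0.51 -0.24  0.01 -0.82 -1.02]
n 2211 slope deg along tool x -18.152995269590875 y 0.031233243194274063 z0 51.421016613344854
```

View pics/w10.png

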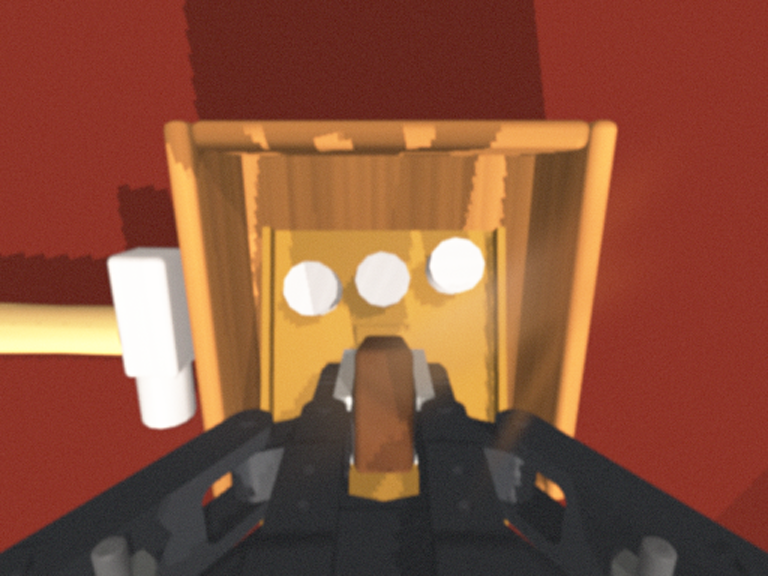

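Emit:
servo_tool(rows=[{"x": -0.3,"y": 0,"z": 0.15,"fingers": 0,"turn": 0},{"x": -0.3,"y": 0,"z": 0.15,"fingers": 0,"turn": 0},{"x": -0.3,"y": 0,"z": 0.15,"fingers": 0,"turn": 0},{"x": -0.3,"y": 0,"z": 0.15,"fingers": 0,"turn": 0}])

```text
clock: 10.38
position: [526.4, 297.6, 23.3]
ee_rot: [-0.618, 0.786, -0.005, -0.011]
contact_force: [-3.0, -34.4, 20.9]
gripper_width: 15.5
```

```bash
python3 - <<'E'
from h import *
s,M=st()
z=snap('wrist','w11',1.5)
tilt(z,256.5,s["position"],(0,75))
E
```

```text
t 10.3833 p [526.43 297.58  23.32] tooly yaw 166.2771025977661 z [-0.01 -0.02 -1.  ] F [ -3.04 -34.4   20.86] T [-9.34  0.9   0.03] w 15.517748984688224 q [ 0.79  0.53 -0.23  0.01 -0.83 -1.03]
n 1077 slope deg along tool x -26.77199537107624 y -0.07990170077893183 z0 43.80219785237194
```

View pics/w11.png

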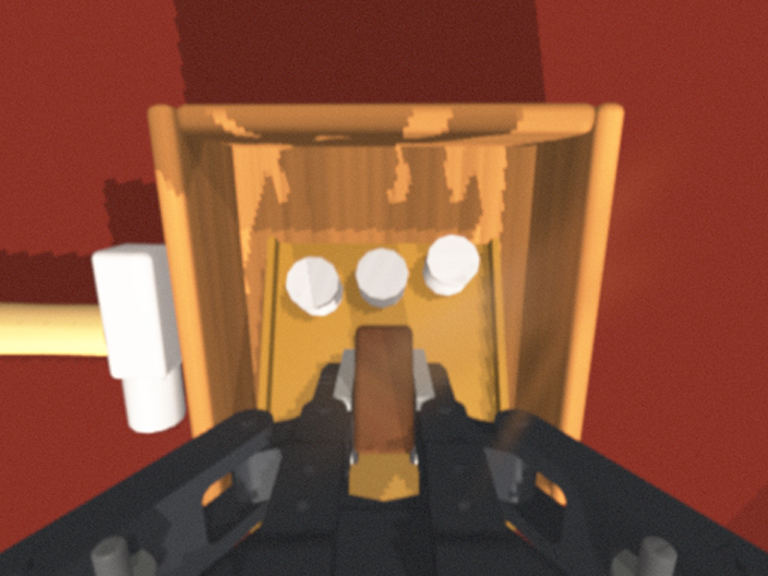

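Emit:
servo_tool(rows=[{"x": 0,"y": 0,"z": 0.2,"fingers": 0,"turn": 0},{"x": 0,"y": 0,"z": 0.2,"fingers": 0,"turn": 0},{"x": 0,"y": 0,"z": 0.2,"fingers": 0,"turn": 0}])

```text
clock: 10.68
position: [526.7, 298.6, 16.8]
ee_rot: [-0.618, 0.786, -0.004, -0.01]
contact_force: [-6.3, -30.3, 26.4]
gripper_width: 15.3
```

```bash
python3 - <<'E'
from h import *
s,M=st()
z=snap('wrist','w12',1.5)
tilt(z,256.5,s["position"],(0,75))
E
```

```text
t 10.6833 p [526.68 298.64  16.83] tooly yaw 166.27037795801564 z [-0.01 -0.02 -1.  ] F [ -6.33 -30.3   26.45] T [-7.43  1.38 -0.09] w 15.262168574626156 q [ 0.79  0.54 -0.24  0.01 -0.82 -1.03]
n 2860 slope deg along tool x -33.8633920205887 y -0.07307702078431641 z0 36.37164711441975
```

View pics/w12.png

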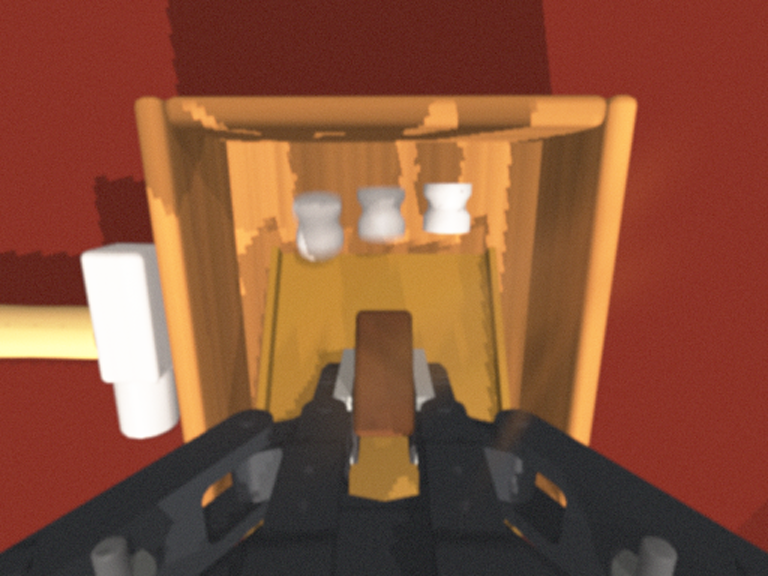

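Emit:
servo_tool(rows=[{"x": 0,"y": 0,"z": 0,"fingers": 0,"turn": 0},{"x": 0,"y": 0,"z": -0.4,"fingers": 0,"turn": 0},{"x": 0,"y": 0,"z": -0.6,"fingers": 0,"turn": 0},{"x": 0,"y": 0,"z": -0.8,"fingers": 0,"turn": 0},{"x": 0,"y": 0,"z": -1,"fingers": 0,"turn": 0},{"x": 0,"y": 0,"z": -1.4,"fingers": 0,"turn": 0},{"x": 0,"y": 0,"z": -1.6,"fingers": 0,"turn": 0},{"x": 0,"y": 0,"z": -1.8,"fingers": 0,"turn": 0},{"x": 0,"y": 0,"z": -1.8,"fingers": 0,"turn": 0},{"x": 0,"y": 0,"z": -1.0,"fingers": 0,"turn": 0}])

```text
clock: 11.57
position: [531.2, 312.7, 121.6]
ee_rot: [-0.619, 0.785, -0.0, 0.003]
contact_force: [-0.0, 1.3, -2.1]
gripper_width: 15.4
```

```bash
python3 - <<'E'
from h import *
s,M=st()
z=snap('wrist','w13',1.5)
tilt(z,256.5,s["position"],(40,170))
snap('side','s13',4,(110,60,250,230))
E
```

```text
t 11.5667 p [531.23 312.72 121.59] tooly yaw 166.52777540056002 z [ 0.  0. -1.] F [-0.    1.28 -2.06] T [ 0.02 -0.01  0.03] w 15.377915460088845 q [ 0.79  0.42 -0.12  0.   -1.02 -1.03]
n 3156 slope deg along tool x -34.65202471778111 y 0.17230949062096548 z0 141.25585001890306
```

View pics/w13.png

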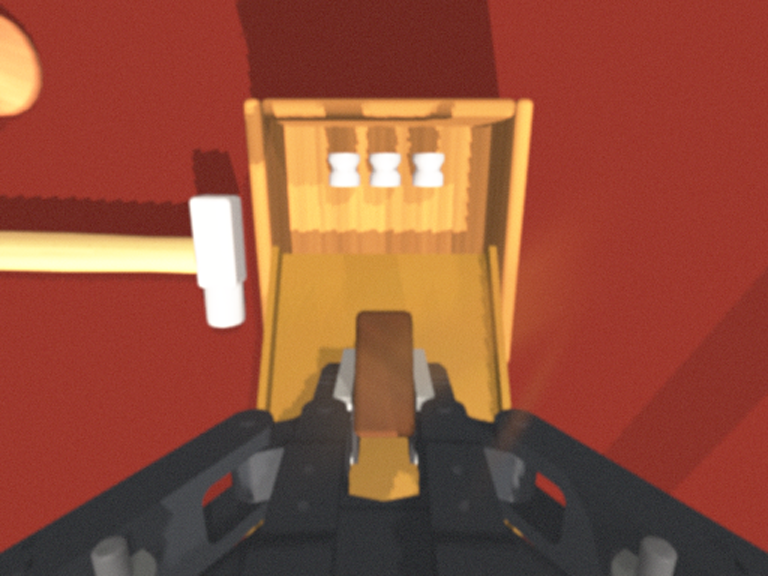

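View pics/s13.png

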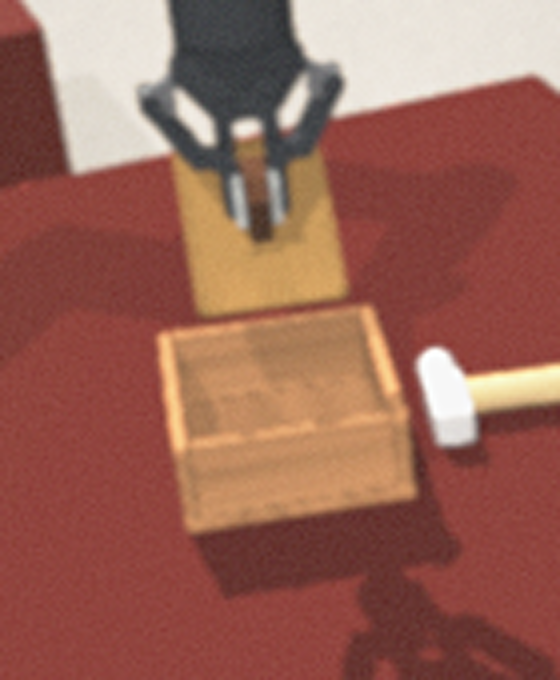

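Emit:
servo_tool(rows=[{"x": 0.5,"y": 0,"z": 0,"fingers": 0,"turn": -1.5},{"x": 1.2,"y": -0.1,"z": 0,"fingers": 0,"turn": -1.5},{"x": 2,"y": -0.1,"z": 0,"fingers": 0,"turn": -1.5},{"x": 2.8,"y": -0.2,"z": 0,"fingers": 0,"turn": -1.2},{"x": 3.4,"y": -0.2,"z": 0,"fingers": 0,"turn": 0},{"x": 3.5,"y": -0.2,"z": 0,"fingers": 0,"turn": 0},{"x": 3.5,"y": -0.2,"z": 0,"fingers": 0,"turn": 0},{"x": 3.5,"y": -0.2,"z": 0,"fingers": 0,"turn": 0},{"x": 3.5,"y": -0.2,"z": 0,"fingers": 0,"turn": 0},{"x": 3.5,"y": -0.2,"z": 0,"fingers": 0,"turn": 0}])

```text
clock: 12.5
position: [504.4, 36.1, 117.4]
ee_rot: [-0.657, 0.754, 0.0, -0.001]
contact_force: [0.6, 0.0, -3.6]
gripper_width: 15.3
```

Emit:
servo_tool(rows=[{"x": 3.4,"y": -0.2,"z": 0,"fingers": 0,"turn": 0},{"x": 3.2,"y": -0.2,"z": 0,"fingers": 0,"turn": 0},{"x": 2.8,"y": -0.2,"z": 0,"fingers": 0,"turn": 0},{"x": 2.4,"y": -0.1,"z": 0,"fingers": 0,"turn": 0},{"x": 2,"y": 0,"z": 0,"fingers": 0,"turn": 0},{"x": 1.6,"y": 0,"z": 0,"fingers": 0,"turn": 0},{"x": 1.2,"y": 0,"z": 0,"fingers": 0,"turn": 0},{"x": 0.8,"y": 0,"z": 0,"fingers": 0,"turn": 0},{"x": 0.5,"y": 0,"z": 0,"fingers": 0,"turn": 0},{"x": 0,"y": 0,"z": 0,"fingers": 0,"turn": 0}])

```text
clock: 13.33
position: [487.7, -141.1, 118.0]
ee_rot: [-0.657, 0.754, 0.0, -0.0]
contact_force: [-0.0, -0.1, -3.8]
gripper_width: 15.3
```

```bash
python3 - <<'E'
from h import *
s,M=st([488,-170,120],172.25)
z=snap('wrist','w14',1.5)
tilt(z,262.25,s["position"],(40,170))
E
```

```text
t 13.3333 p [ 487.71 -141.09  118.  ] tooly yaw 172.10002539079318 z [-0.  0. -1.] F [-0.01 -0.09 -3.8 ] T [-0.06  0.02 -0.02] w 15.267179450094751 q [ 0.04  0.26 -0.38 -0.   -0.93 -0.18]
need shift cm (tool) [ 2.86 -0.43 -0.2 ]
need turn -0.14997460920682215
shift after turn [ 2.86 -0.42 -0.2 ]
n 4051 slope deg along tool x -34.546290191583736 y 0.050137751920071645 z0 137.60017381776464
```

View pics/w14.png

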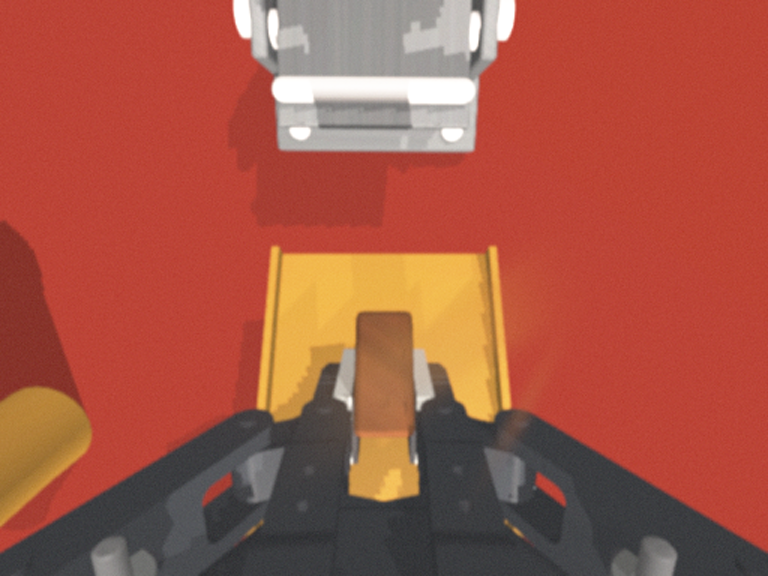

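Emit:
servo_tool(rows=[{"x": -0.4,"y": 0,"z": -1,"fingers": 0,"turn": 0},{"x": -0.4,"y": 0,"z": -2,"fingers": 0,"turn": 0},{"x": -0.4,"y": 0,"z": -2,"fingers": 0,"turn": 0},{"x": -0.4,"y": 0,"z": -1.5,"fingers": 0,"turn": 0},{"x": 0,"y": 0,"z": -0.5,"fingers": 0,"turn": 0},{"x": 0,"y": 0,"z": 0,"fingers": 0,"turn": 0}])

```text
clock: 13.88
position: [491.3, -124.1, 190.3]
ee_rot: [-0.658, 0.753, -0.001, 0.002]
contact_force: [-0.8, 1.0, -4.1]
gripper_width: 15.4
```

```bash
python3 - <<'E'
from h import *
s,M=st()
z=snap('wrist','w15',1.5)
E
```

```text
t 13.8833 p [ 491.28 -124.05  190.33] tooly yaw 172.23075813123114 z [ 0.  0. -1.] F [-0.79  1.   -4.15] T [-0.06  0.06 -0.03] w 15.427001732903946 q [ 0.07  0.18 -0.28  0.   -1.1  -0.21]
```

View pics/w15.png

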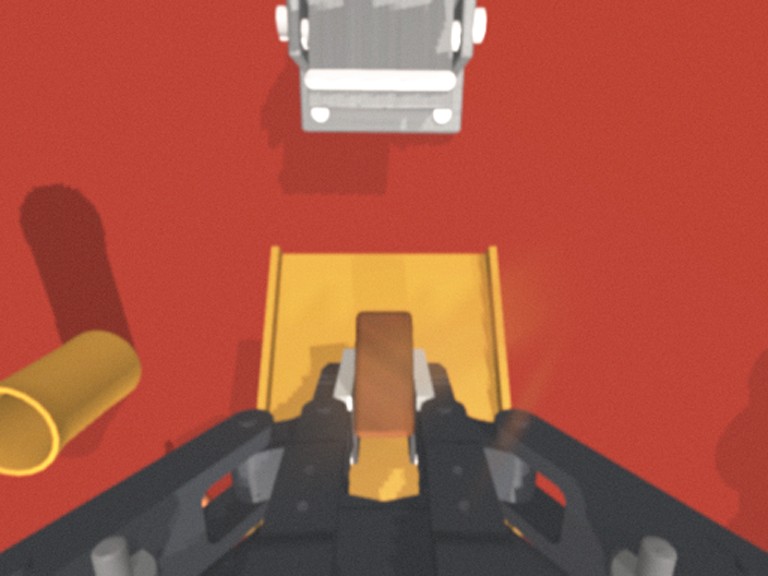

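Emit:
servo_tool(rows=[{"x": 1,"y": 0,"z": 0,"fingers": 0,"turn": 0},{"x": 2,"y": 0,"z": 0,"fingers": 0,"turn": 0},{"x": 2,"y": 0,"z": 0,"fingers": 0,"turn": 0},{"x": 1,"y": 0,"z": 0,"fingers": 0,"turn": 0},{"x": 0,"y": 0,"z": 0,"fingers": 0,"turn": 0},{"x": 0,"y": 0,"z": 0,"fingers": 0,"turn": 0}])

```text
clock: 14.43
position: [481.1, -184.9, 187.3]
ee_rot: [-0.656, 0.755, 0.001, -0.001]
contact_force: [-0.3, -0.7, -3.8]
gripper_width: 15.3
```

```bash
python3 - <<'E'
from h import *
s,M=st()
z=snap('wrist','w16',1.5)
im=z["im"][...,::-1][0:150,150:370];cv2.imwrite("pics/w16c.png",cv2.resize(im,None,fx=3.6,fy=3.6,interpolation=cv2.INTER_CUBIC))
E
```

```text
t 14.4333 p [ 481.12 -184.87  187.29] tooly yaw 172.0301110686483 z [-0.  0. -1.] F [-0.27 -0.74 -3.85] T [-0.    0.01  0.03] w 15.279821851459742 q [-0.05  0.2  -0.26 -0.   -1.1  -0.09]
```

View pics/w16c.png

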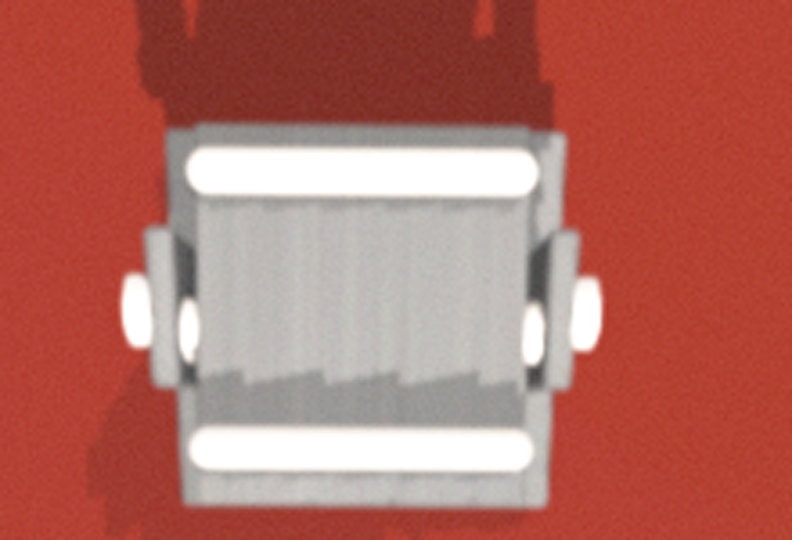

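```bash
cat > rails.py <<'E'
from h import *
def rails(name,yawx=262.25):
    z=load(f"pics/{name}.npz");c=cloud(z)
    a=np.radians(yawx);ex=np.array([np.cos(a),np.sin(a),0]);ey=np.array([-np.sin(a),np.cos(a),0])
    o=np.array([473.7,-280,0]);q=c-o;X=q@ex;Y=q@ey;Z=c[...,2]   # X = down-slope dir
    m=(abs(X)<22)&(abs(Y)<36)&(Z>65)&(Z<100)
    A=np.c_[X[m],Y[m],np.ones(m.sum())];b=Z[m]
    for _ in range(6):
        s=np.linalg.lstsq(A,b,rcond=None)[0];k=abs(A@s-b)<4;A,b=A[k],b[k]
    print("plate slope",np.degrees(np.arctan(s[:2])),s[2],len(b))
    for lo,hi,zl in((-48,-24,88),(24,48,75)):
        m=(X>lo)&(X<hi)&(abs(Y)<40)&(Z>zl)
        # circle r=5 fit in X,Z: camera sees upper surface
        from scipy.optimize import least_squares
        P=np.c_[X[m],Z[m]]
        f=lambda p:np.hypot(P[:,0]-p[0],P[:,1]-p[1])-5
        r=least_squares(f,[P[:,0].mean(),P[:,1].max()-6],loss="soft_l1")
        yy=Y[(X>lo)&(X<hi)&(Z>zl)&(abs(Y)<60)]
        print("rail ctr X,Z",r.x,"n",m.sum(),"Yrange",np.percentile(yy,[0.5,99.5]))
        # direction
        print("  dX/dY deg",np.degrees(np.polyfit(Y[m],X[m],1)[0]))
rails("w16");rails("top0")
E
python3 rails.py
python3 - <<'E'
from h import *
z=load("pics/w16.npz")
def P(cu,cv,h): return w(z,(cu+.5)/3.6-.5+150,(cv+.5)/3.6-.5,h=h)
for h,p in [(82.5,[(187,172),(539,172)]),(97.5,[(189,450),(533,450)])]:
    a,b=[P(*q,h-1) for q in p];print(a,b,(a+b)/2,np.degrees(np.arctan2(*(a-b)[[1,0]])))
E
```

```text
plate slope [-11.66380475   0.0133717 ] 80.4485208330787 3623
rail ctr X,Z [-37.31005407  92.35519749] n 1650 Yrange [-45.00631989  42.31360279]
  dX/dY deg -0.04854892533468441
rail ctr X,Z [33.67626114 78.15641757] n 1323 Yrange [-45.18476339  41.10376061]
  dX/dY deg 0.5354078909959243
plate slope [-11.49555054  -0.0822031 ] 79.78945592639026 698
rail ctr X,Z [-39.58852225  93.46619715] n 344 Yrange [-42.36182513  44.35365211]
  dX/dY deg 0.5919343831028399
rail ctr X,Z [35.25685758 77.41521518] n 242 Yrange [-43.68176317  43.65652777]
  dX/dY deg 0.27706034208480396
[ 511.2420119  -319.37602751   81.5       ] [ 422.3405753  -307.03275058   81.5       ] [ 466.7912936  -313.20438904   81.5       ] -7.904541962318536
[ 521.11623592 -251.94931913   96.5       ] [ 432.57776918 -239.59631963   96.5       ] [ 476.84700255 -245.77281938   96.5       ] -7.942706808495567
```

```bash
cat > trayp.py <<'E'
from h import *
import sys
def trayp(name,p,yawx,th,z0):
    z=load(f"pics/{name}.npz");c=cloud(z)
    return z,c
if __name__=="__main__":
    z=load("pics/w14.npz");c=cloud(z);p=np.array([487.71,-141.09,118.0]);a=np.radians(262.1)
    ex=np.array([np.cos(a),np.sin(a),0]);ey=np.array([-np.sin(a),np.cos(a),0])
    q=c-p;X=q@ex;Y=q@ey;Z=q[...,2]
    for u in (220,240,256,280,300):
        for v in range(163,176): print(u,v,X[v,u].round(1),Y[v,u].round(1),Z[v,u].round(1),end=" | ") if Z[v,u]>-60 else None
        print()
    # rim x edges
    for v in (180,200,220,240):
        r=[u for u in range(160,350) if Z[v,u]>-60 and abs(Y[v,u])<60]
        print(v,r[0],Y[v,r[0]],r[-1],Y[v,r[-1]])
    # grip top
    for uv in [(256,212),(256,230),(256,250),(256,270),(256,285)]: print(uv,X[uv[1],uv[0]],Y[uv[1],uv[0]],Z[uv[1],uv[0]])
E
python3 trayp.py
```

```text
220 170 35.0 22.9 -4.0 | 220 171 34.4 22.9 -3.6 | 220 172 33.5 23.0 -4.5 | 220 173 33.1 22.9 -3.1 | 220 174 32.4 22.9 -3.2 | 220 175 31.9 22.8 -2.4 | 
240 170 35.0 9.6 -3.7 | 240 171 34.5 9.5 -2.8 | 240 172 33.7 9.6 -3.5 | 240 173 33.3 9.5 -2.3 | 240 174 32.6 9.5 -2.2 | 240 175 32.0 9.5 -2.0 | 
256 170 34.8 -1.1 -5.1 | 256 171 34.3 -1.1 -3.9 | 256 172 33.8 -1.1 -3.1 | 256 173 33.2 -1.1 -2.9 | 256 174 32.4 -1.1 -3.4 | 256 175 31.9 -1.1 -2.5 | 
280 170 34.8 -17.1 -4.9 | 280 171 34.1 -17.2 -5.1 | 280 172 33.7 -17.1 -3.6 | 280 173 33.0 -17.1 -3.6 | 280 174 32.4 -17.1 -3.4 | 280 175 31.8 -17.0 -3.0 | 
300 170 34.9 -30.5 -4.6 | 300 171 34.4 -30.4 -3.7 | 300 172 33.7 -30.4 -3.8 | 300 173 33.0 -30.4 -3.7 | 300 174 32.6 -30.2 -2.2 | 300 175 31.8 -30.4 -2.8 | 
180 180 46.926136081284135 331 -48.10917890600571
200 178 46.95208721826434 333 -48.4491534652557
220 176 47.178996008155366 335 -48.25765998431416
240 174 47.25199191154982 337 -48.69076084950672
(256, 212) 31.89549945258738 -0.8423016691040836 70.3114730788082
(256, 230) 25.739036111344593 -0.8354368862129801 74.8262141691988
(256, 250) 18.925286236076275 -0.830107066335474 79.06472093932621
(256, 270) 12.67669816376452 -0.823065976923167 83.67162191442031
(256, 285) 7.552003119908655 -0.8214613989377365 86.0556785304318
```

Emit:
servo_tool(rows=[{"x": 0.5,"y": -0.1,"z": 1,"fingers": 0,"turn": -0.1},{"x": 0.8,"y": -0.1,"z": 1.5,"fingers": 0,"turn": 0},{"x": 0.8,"y": -0.1,"z": 1.5,"fingers": 0,"turn": 0},{"x": 0.8,"y": -0.1,"z": 1.5,"fingers": 0,"turn": 0},{"x": 0.7,"y": -0.1,"z": 1.4,"fingers": 0,"turn": 0},{"x": 0.4,"y": -0.05,"z": 1.0,"fingers": 0,"turn": 0},{"x": 0,"y": 0,"z": 0.3,"fingers": 0,"turn": 0},{"x": 0,"y": 0,"z": 0,"fingers": 0,"turn": 0}])

```text
clock: 15.15
position: [481.3, -224.5, 105.1]
ee_rot: [-0.658, 0.753, 0.001, -0.001]
contact_force: [-0.7, 0.3, -3.6]
gripper_width: 15.0
```

```bash
cat > meas.py <<'E'
from h import *
def meas(name):
    s,M=st();p=s["position"];z=snap('wrist',name,1.5)
    yx=np.degrees(np.arctan2(M[1,0],M[0,0]));a=np.radians(yx)
    ex=np.array([np.cos(a),np.sin(a),0]);ey=np.array([-np.sin(a),np.cos(a),0])
    sl=tilt(z,yx,p,(p[2]-25,p[2]+45))
    c=cloud(z);q=c-p;X=q@ex;Y=q@ey;Z=q[...,2]
    on=abs(Z+p[2]-(sl[0]*X+sl[1]*Y+sl[2]))<4
    on&=(abs(Y)<35)&(X>0)&(X<80)
    e=[X[on[:,u],u].max() for u in range(210,310) if on[:,u].sum()>5 and abs(u-256)>0]
    e=np.median(e);th=-np.arctan(sl[0]);E=np.array([e,sl[0]*e+sl[2]-p[2]])
    t=np.array([np.cos(th),-np.sin(th)]);n=np.array([np.sin(th),np.cos(th)])
    C=E-4*n-60*t
    # world / stage frame
    b=np.radians(262.15);sx=np.array([np.cos(b),np.sin(b)]);o=np.array([473.3,-278.9])
    Cw=p[:2]+C[0]*ex[:2]
    sy=np.array([-sx[1],sx[0]])
    print("tilt",np.degrees(th),"edge rel",E,"underside centre rel TCP",C,"-> stage X(down)",(Cw-o)@sx,"Y(tcp)",(p[:2]-o)@sy,"Z",p[2]+C[1])
    d=np.array([0,61.5])-C;print("pad in tray: h",d@n," y-",d@t, "| TCP stageX",(p[:2]-o)@sx)
if __name__=="__main__":
    import sys;meas(sys.argv[1])
E
python3 meas.py w17
```

```text
t 15.15 p [ 481.26 -224.47  105.12] tooly yaw 172.23912242346518 z [-0.  0. -1.] F [-0.67  0.32 -3.62] T [-0.03  0.01 -0.03] w 14.995656200189961 q [-0.13  0.31 -0.34 -0.   -0.92 -0.  ]
n 3982 slope deg along tool x -34.54340365638758 y -0.16226234359600172 z0 124.67741001822031
tilt 34.54340365638758 edge rel [ 76.15 -32.86] underside centre rel TCP [24.46 -2.13] -> stage X(down) -30.546789906972766 Y(tcp) 0.4509253476213549 Z 102.98482860249842
pad in tray: h 38.54612438513469  y- -56.22731485554034 | TCP stageX -55.004200509790785
```

View pics/w17.png

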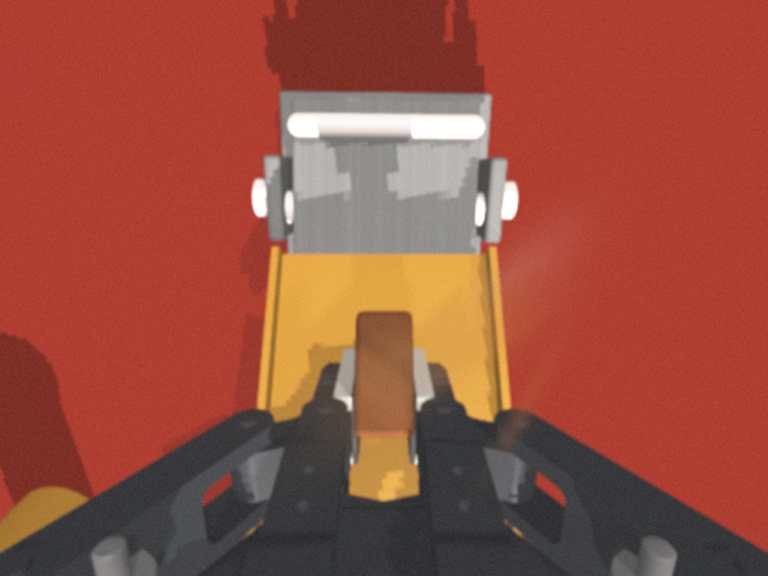

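Emit:
servo_tool(rows=[{"x": 0,"y": 0,"z": 0.4,"fingers": 0,"turn": 0},{"x": 0,"y": 0,"z": 0.3,"fingers": 0,"turn": 0},{"x": 0,"y": 0,"z": 0.3,"fingers": 0,"turn": 0},{"x": -0.2,"y": 0,"z": 0.15,"fingers": 0,"turn": 0},{"x": -0.2,"y": 0,"z": 0.15,"fingers": 0,"turn": 0},{"x": -0.2,"y": 0,"z": 0.15,"fingers": 0,"turn": 0},{"x": -0.2,"y": 0,"z": 0.15,"fingers": 0,"turn": 0},{"x": -0.2,"y": 0,"z": 0.15,"fingers": 0,"turn": 0}])

```text
clock: 15.87
position: [484.0, -216.7, 91.6]
ee_rot: [-0.658, 0.753, -0.002, -0.001]
contact_force: [-4.0, -3.7, 7.6]
gripper_width: 15.1
```

```bash
python3 - <<'E'
s=open('meas.py').read()
s=s.replace("    on&=(abs(Y)<35)","    hsv=cv2.cvtColor(z['im'],cv2.COLOR_RGB2HSV);on&=(hsv[...,0]>15)&(hsv[...,0]<32)&(hsv[...,1]>110)\n    on&=(abs(Y)<35)")
open('meas.py','w').write(s)
E
python3 meas.py w18
```

```text
t 15.8667 p [ 483.96 -216.72   91.6 ] tooly yaw 172.3228374897713 z [ 0. -0. -1.] F [-3.95 -3.66  7.59] T [-1.76  1.3  -0.12] w 15.134902364708479 q [-0.11  0.32 -0.37  0.   -0.88 -0.02]
n 5871 slope deg along tool x -27.165590545463427 y 0.11320479117988916 z0 115.01134526536
tilt 27.165590545463427 edge rel [43.71  0.98] underside centre rel TCP [-11.49  24.81] -> stage X(down) -74.54551368394341 Y(tcp) 2.063101826338971 Z 116.41349155889509
pad in tray: h 37.88647268448887  y- -6.52380857939032 | TCP stageX -63.052149575173985
```

View pics/w18.png

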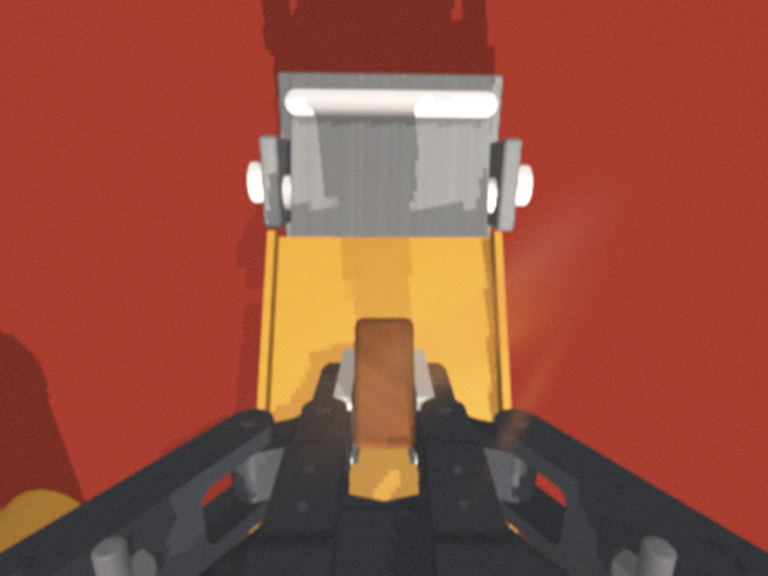

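Emit:
servo_tool(rows=[{"x": -0.22,"y": 0,"z": 0.15,"fingers": 0,"turn": 0},{"x": -0.22,"y": 0,"z": 0.15,"fingers": 0,"turn": 0},{"x": -0.22,"y": 0,"z": 0.15,"fingers": 0,"turn": 0},{"x": -0.22,"y": 0,"z": 0.15,"fingers": 0,"turn": 0},{"x": -0.2,"y": 0,"z": 0.15,"fingers": 0,"turn": 0},{"x": 0,"y": 0,"z": 0,"fingers": 0,"turn": 0}])

```text
clock: 16.42
position: [485.5, -205.6, 83.8]
ee_rot: [-0.658, 0.753, -0.002, -0.0]
contact_force: [-2.9, -3.0, 8.7]
gripper_width: 15.1
```

```bash
python3 meas.py w19
```

```text
t 16.4167 p [ 485.48 -205.56   83.84] tooly yaw 172.33896888568387 z [ 0. -0. -1.] F [-2.89 -3.03  8.66] T [-1.51  1.07 -0.1 ] w 15.101827234838604 q [-0.09  0.33 -0.39  0.   -0.85 -0.05]
n 8728 slope deg along tool x -15.88336431817003 y 0.02962641230060506 z0 110.97725647903991
tilt 15.88336431817003 edge rel [54.87 11.52] underside centre rel TCP [-3.93 24.09] -> stage X(down) -78.24974885769649 Y(tcp) 2.0528871556540715 Z 107.93760355514826
pad in tray: h 37.05407898496794  y- -6.454324322055153 | TCP stageX -74.31671445983037
```

Emit:
servo_tool(rows=[{"x": -0.18,"y": 0,"z": 0.14,"fingers": 0,"turn": 0},{"x": -0.18,"y": 0,"z": 0.14,"fingers": 0,"turn": 0},{"x": 0,"y": 0,"z": 0,"fingers": 0,"turn": 0},{"x": 0,"y": 0,"z": -0.6,"fingers": 0,"turn": 0},{"x": 0,"y": 0,"z": -1.0,"fingers": 0,"turn": 0},{"x": 0,"y": 0,"z": -0.5,"fingers": 0,"turn": 0},{"x": 0,"y": 0,"z": 0,"fingers": 0,"turn": 0},{"x": 0,"y": 0,"z": 0,"fingers": 0,"turn": 0}])

```text
clock: 17.13
position: [485.3, -200.2, 99.7]
ee_rot: [-0.658, 0.753, -0.0, 0.0]
contact_force: [0.1, 0.5, -3.1]
gripper_width: 15.2
```

```bash
python3 meas.py w20; sed -i 's/^rails("w16.*//' rails.py; python3 -c "
from rails import rails
rails('w20')"
```

```text
t 17.1333 p [ 485.34 -200.23   99.73] tooly yaw 172.2293889069855 z [ 0.  0. -1.] F [ 0.12  0.51 -3.06] T [-0.05 -0.01  0.01] w 15.244304847061168 q [-0.08  0.31 -0.37 -0.   -0.9  -0.05]
n 9492 slope deg along tool x -12.622455381540282 y -0.11409039630728518 z0 127.62680287255708
tilt 12.622455381540282 edge rel [58.07 14.89] underside centre rel TCP [-1.35 24.1 ] -> stage X(down) -80.93056570004072 Y(tcp) 1.1824760891976236 Z 123.8303047817146
pad in tray: h 36.79310666728716  y- -6.8547716491855635 | TCP stageX -79.57942736844667
plate slope [-11.5834077    0.08048368] 80.44600343631562 7319
rail ctr X,Z [-36.53726897 114.8820557 ] n 5847 Yrange [-47.6356425   47.37367251]
  dX/dY deg 0.004334750860290363
rail ctr X,Z [33.86842129 78.19416912] n 2723 Yrange [-45.24898039  41.42058339]
  dX/dY deg 0.4309413017879482
```

View pics/w20.png

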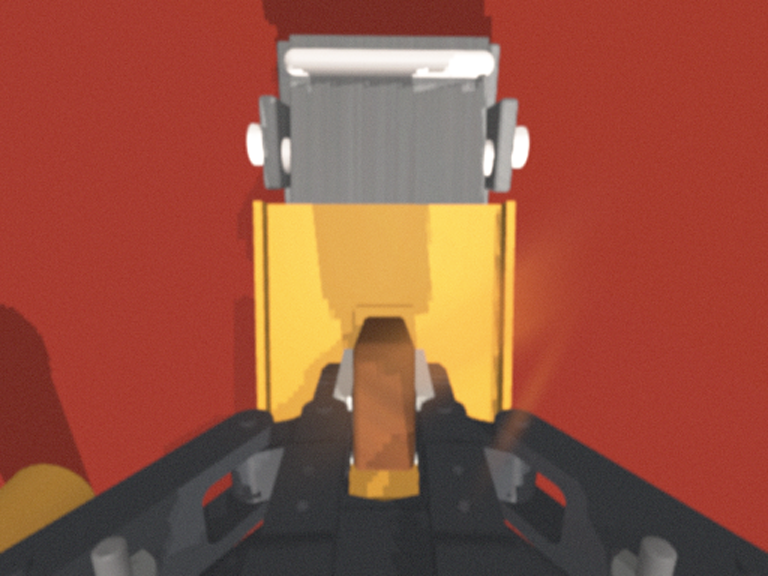

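Emit:
servo_tool(rows=[{"x": 0.6,"y": 0.05,"z": 0,"fingers": 0,"turn": 0},{"x": 1.2,"y": 0.05,"z": 0,"fingers": 0,"turn": 0},{"x": 1.5,"y": 0.05,"z": 0,"fingers": 0,"turn": 0},{"x": 1.5,"y": 0,"z": 0,"fingers": 0,"turn": 0},{"x": 1.4,"y": 0,"z": 0.3,"fingers": 0,"turn": 0},{"x": 1.0,"y": 0,"z": 0.6,"fingers": 0,"turn": 0},{"x": 0.6,"y": 0,"z": 0.7,"fingers": 0,"turn": 0},{"x": 0.3,"y": 0,"z": 0.7,"fingers": 0,"turn": 0},{"x": 0,"y": 0,"z": 0.4,"fingers": 0,"turn": 0},{"x": 0,"y": 0,"z": 0,"fingers": 0,"turn": 0}])

```text
clock: 18.02
position: [471.5, -280.1, 70.7]
ee_rot: [-0.657, 0.754, 0.002, -0.001]
contact_force: [-0.4, -0.6, -3.5]
gripper_width: 15.4
```

```bash
python3 meas.py w21; python3 - <<'E'
from h import *
snap('side','s21',4,(200,230,340,375)); snap('top','t21',5,(320,180,440,300))
E
```

```text
t 18.0167 p [ 471.51 -280.14   70.73] tooly yaw 172.20908673305863 z [-0.  0. -1.] F [-0.38 -0.58 -3.49] T [-0.01  0.08  0.  ] w 15.359531734699239 q [-0.24  0.38 -0.34 -0.   -0.85  0.11]
n 9539 slope deg along tool x -12.63586351134514 y -0.335390312985851 z0 98.65154822069458
tilt 12.63586351134514 edge rel [58.11 14.89] underside centre rel TCP [-1.32 24.11] -> stage X(down) 0.15309576751293547 Y(tcp) -1.5997372246185353 Z 94.84726380092971
pad in tray: h 36.76931124356243  y- -6.894536345180716 | TCP stageX 1.4689803436261053
```

View pics/w21.png

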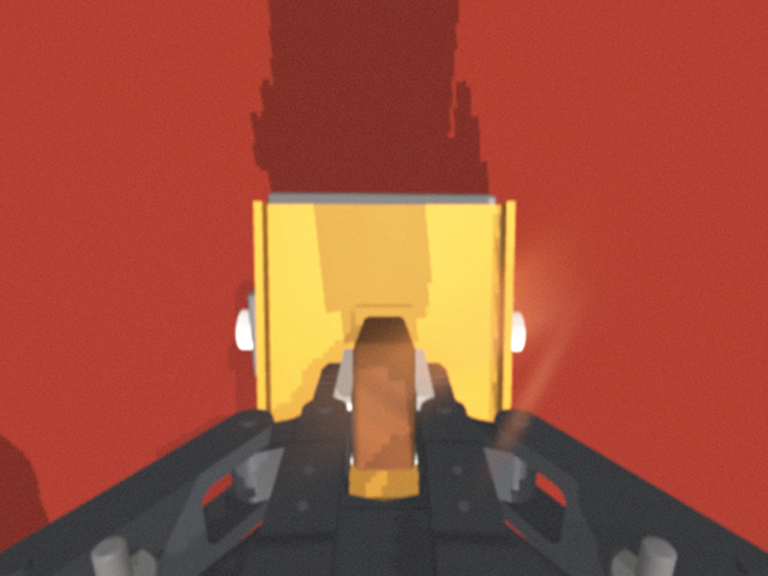

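View pics/s21.png

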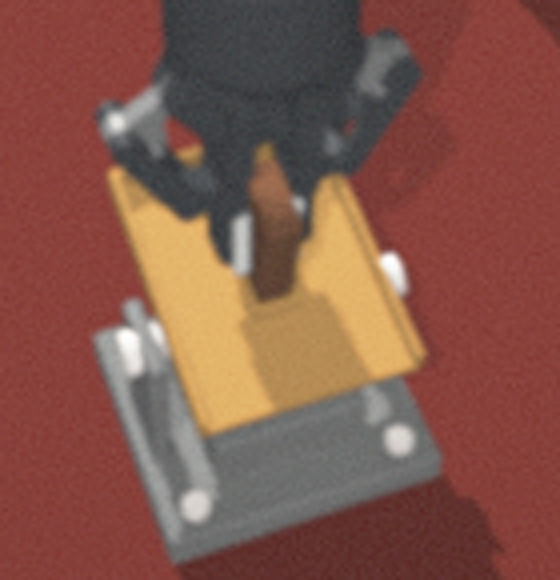

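View pics/t21.png

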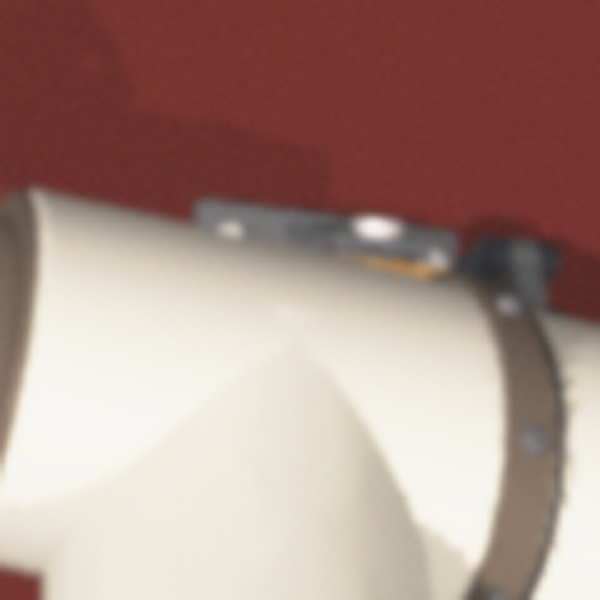

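Emit:
servo_tool(rows=[{"x": 0,"y": -0.1,"z": 0.15,"fingers": 0,"turn": 0},{"x": 0,"y": 0,"z": 0.15,"fingers": 0,"turn": 0},{"x": 0,"y": 0,"z": 0.1,"fingers": 0,"turn": 0},{"x": 0,"y": 0,"z": 0,"fingers": 0,"turn": 0}])

```text
clock: 18.5
position: [473.6, -280.5, 68.4]
ee_rot: [-0.658, 0.753, 0.0, -0.0]
contact_force: [0.9, 1.1, -4.3]
gripper_width: 15.4
```

```bash
python3 - <<'E'
from h import *
s,M=st()
print(M.T@s["contact_force"],M.T@s["wrist_torque"])
E
```

```text
t 18.5 p [ 473.64 -280.52   68.36] tooly yaw 172.24534131585887 z [-0.  0. -1.] F [ 0.86  1.13 -4.31] T [-0.03  0.03  0.01] w 15.427423766019547 q [-0.24  0.38 -0.34 -0.   -0.84  0.11]
[-1.24 -0.7   4.31] [-0.03  0.04 -0.01]
```

Emit:
servo_tool(rows=[{"x": 0,"y": 0,"z": 0.1,"fingers": 0,"turn": 0},{"x": 0,"y": 0,"z": 0,"fingers": 0,"turn": 0}])

```text
clock: 18.67
position: [473.7, -280.7, 67.4]
ee_rot: [-0.658, 0.753, 0.0, -0.0]
contact_force: [0.5, -0.3, -3.3]
gripper_width: 15.4
```

```bash
python3 - <<'E'
from h import *
s,M=st()
print(M.T@s["contact_force"],M.T@s["wrist_torque"])
E
```

```text
t 18.6667 p [ 473.66 -280.69   67.4 ] tooly yaw 172.23349962113187 z [-0.  0. -1.] F [ 0.52 -0.31 -3.34] T [-0.01 -0.03  0.02] w 15.364329759025834 q [-0.24  0.39 -0.34 -0.   -0.84  0.1 ]
[ 0.24 -0.56  3.34] [ 0.03  0.   -0.02]
```

Emit:
servo_tool(rows=[{"x": 0,"y": 0,"z": 0.1,"fingers": 0,"turn": 0},{"x": 0,"y": 0,"z": 0,"fingers": 0,"turn": 0}])

```text
clock: 18.83
position: [473.9, -280.9, 66.8]
ee_rot: [-0.658, 0.753, -0.0, 0.0]
contact_force: [0.2, 0.5, -1.0]
gripper_width: 15.3
```

```bash
python3 - <<'E'
from h import *
s,M=st()
print(M.T@s["contact_force"],M.T@s["wrist_torque"])
E
```

```text
t 18.8333 p [ 473.88 -280.87   66.76] tooly yaw 172.24273123341771 z [ 0. -0. -1.] F [ 0.21  0.54 -0.99] T [0.06 0.13 0.03] w 15.283224018315845 q [-0.24  0.39 -0.34  0.   -0.84  0.1 ]
[-0.56 -0.13  0.99] [-0.13 -0.04 -0.03]
```

Emit:
servo_tool(rows=[{"x": 0,"y": 0,"z": 0.1,"fingers": 0,"turn": 0},{"x": 0,"y": 0,"z": 0,"fingers": 0,"turn": 0}])

```text
clock: 19.0
position: [474.0, -281.0, 66.1]
ee_rot: [-0.658, 0.753, -0.0, 0.0]
contact_force: [-0.2, 0.4, 1.2]
gripper_width: 15.4
```

```bash
cat > feel.py <<'E'
from h import *
from bench import arm
def feel(n=10):
    a=[]
    for _ in range(n):
        arm.get_image("side");s=arm.read_state();M=R.from_quat(s["ee_rot"]).as_matrix()
        a.append(np.r_[M.T@s["contact_force"],M.T@s["wrist_torque"],s["position"]])
    a=np.array(a);m=a.mean(0);e=a.std(0)/np.sqrt(n)
    np.set_printoptions(precision=2,suppress=True)
    print("tool F",m[:3],"T",m[3:6],"p",m[6:]);print("sem",e)
if __name__=="__main__":
    import sys;feel(int(sys.argv[1]) if len(sys.argv)>1 else 10)
E
python3 feel.py 8
```

```text
tool F [-0.65  1.22 -2.36] T [-0.32  0.01  0.05] p [ 474.01 -280.95   66.02]
sem [0.25 0.17 0.17 0.01 0.01 0.01 0.01 0.01 0.03]
```

Emit:
servo_tool(rows=[{"x": 0,"y": 0,"z": 0.1,"fingers": 0,"turn": 0},{"x": 0,"y": 0,"z": 0,"fingers": 0,"turn": 0}])

```text
clock: 19.57
position: [474.1, -280.9, 65.5]
ee_rot: [-0.658, 0.753, -0.0, 0.0]
contact_force: [-2.4, 3.0, 6.9]
gripper_width: 15.9
```

```bash
python3 feel.py 8;python3 meas.py w22
```

```text
tool F [-1.35  2.58 -7.  ] T [-0.67 -0.29  0.06] p [ 474.03 -280.89   65.51]
sem [0.15 0.16 0.16 0.01 0.01 0.01 0.01 0.   0.  ]
t 19.9667 p [ 474.03 -280.91   65.51] tooly yaw 172.25282647663718 z [ 0. -0. -1.] F [-2.08  1.51  6.9 ] T [ 0.4   0.65 -0.11] w 15.16809159407873 q [-0.24  0.39 -0.35  0.   -0.84  0.1 ]
n 9543 slope deg along tool x -12.409391890697831 y -0.03704975746875835 z0 93.39173584957938
tilt 12.409391890697831 edge rel [58.09 15.1 ] underside centre rel TCP [-1.36 24.08] -> stage X(down) 0.5247157202531356 Y(tcp) 0.9983356182823969 Z 89.59614242268087
pad in tray: h 36.83487127815857  y- -6.70853715704085 | TCP stageX 1.8885526069070964
```

```bash
python3 - <<'E'
from h import *
z=load("pics/w22.npz");print(z["cx"],z["cy"],z["fx"])
im=z["im"][...,::-1][120:240,150:362];cv2.imwrite("pics/w22c.png",cv2.resize(im,None,fx=3.75,fy=3.75,interpolation=cv2.INTER_CUBIC))
E
```

```text
255.4828527310988 196.16754814118292 281.6310152301107
```

View pics/w22c.png

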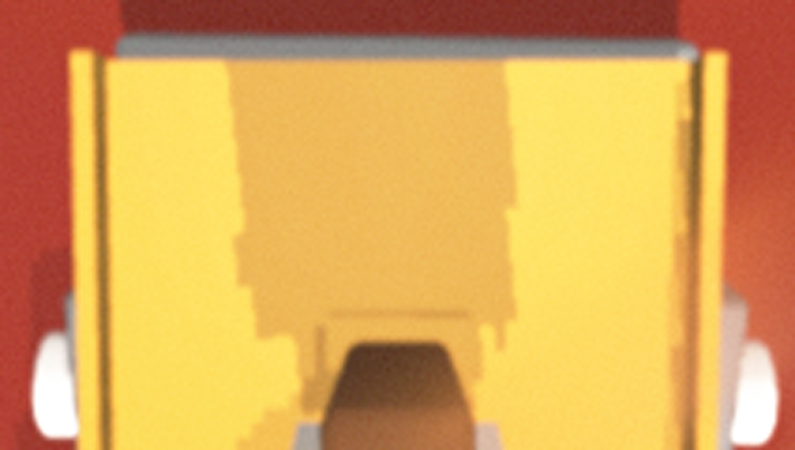

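Emit:
servo_tool(rows=[{"x": 0,"y": 0,"z": -0.4,"fingers": 0,"turn": 0},{"x": -0.3,"y": 0,"z": -0.6,"fingers": 0,"turn": 0},{"x": -0.7,"y": 0.04,"z": 0,"fingers": 0,"turn": 0},{"x": -0.7,"y": 0.04,"z": 0,"fingers": 0,"turn": 0},{"x": -0.3,"y": 0,"z": 0,"fingers": 0,"turn": 0},{"x": 0,"y": 0,"z": 0.3,"fingers": 0,"turn": 0},{"x": 0,"y": 0,"z": 0.15,"fingers": 0,"turn": 0},{"x": 0,"y": 0,"z": 0,"fingers": 0,"turn": 0},{"x": 0,"y": 0,"z": 0,"fingers": 0,"turn": 0}])

```text
clock: 20.77
position: [476.0, -261.0, 70.5]
ee_rot: [-0.658, 0.753, -0.0, 0.0]
contact_force: [0.0, 1.7, 1.5]
gripper_width: 15.5
```

```bash
python3 feel.py 4
```

```text
tool F [-1.42  1.15 -2.28] T [-0.14 -0.16  0.05] p [ 476.05 -261.04   70.4 ]
sem [0.37 0.28 0.24 0.01 0.01 0.01 0.01 0.   0.01]
```

Emit:
servo_tool(rows=[{"x": 0,"y": 0,"z": 0.1,"fingers": 0,"turn": 0},{"x": 0,"y": 0,"z": 0.1,"fingers": 0,"turn": 0},{"x": 0,"y": 0,"z": 0,"fingers": 0,"turn": 0}])

```text
clock: 21.22
position: [476.1, -261.1, 69.6]
ee_rot: [-0.658, 0.753, -0.001, 0.0]
contact_force: [-3.3, 3.2, 9.6]
gripper_width: 15.4
```

```bash
python3 feel.py 4; python3 meas.py w23
```

```text
tool F [-3.07  2.86 -9.74] T [-0.78 -0.5   0.1 ] p [ 476.15 -261.13   69.58]
sem [0.18 0.18 0.42 0.01 0.01 0.02 0.   0.   0.  ]
t 21.4167 p [ 476.14 -261.12   69.59] tooly yaw 172.25325059127294 z [ 0. -0. -1.] F [-1.98  3.13  9.51] T [ 0.61  0.71 -0.15] w 15.072296884935744 q [-0.2   0.37 -0.36  0.   -0.84  0.07]
n 9600 slope deg along tool x -12.267392574407953 y -0.022234252923334155 z0 97.48236121706957
tilt 12.267392574407953 edge rel [58.65 15.14] underside centre rel TCP [-0.83 23.98] -> stage X(down) -18.829170960751256 Y(tcp) 0.3880434289593443 Z 93.56923410497438
pad in tray: h 36.839749975975614  y- -7.161641178444261 | TCP stageX -17.999788850786924
```

Emit:
servo_tool(rows=[{"x": 0,"y": 0,"z": 0.1,"fingers": 0,"turn": 0},{"x": 0,"y": 0,"z": 0.1,"fingers": 0,"turn": 0},{"x": 0,"y": 0,"z": 0,"fingers": 0,"turn": 0}])

```text
clock: 21.72
position: [476.2, -261.1, 68.8]
ee_rot: [-0.658, 0.753, -0.001, 0.0]
contact_force: [-4.4, 5.6, 17.6]
gripper_width: 15.6
```

```bash
python3 feel.py 4; python3 meas.py w24
```

```text
tool F [ -4.55   4.95 -16.48] T [-1.52 -0.93  0.14] p [ 476.23 -261.17   68.86]
sem [0.16 0.29 0.14 0.01 0.01 0.02 0.   0.   0.  ]
t 21.9167 p [ 476.24 -261.16   68.86] tooly yaw 172.27958105156577 z [ 0. -0. -1.] F [-4.05  4.81 16.76] T [ 1.1   1.36 -0.17] w 15.528555682838432 q [-0.2   0.37 -0.36  0.   -0.83  0.07]
n 9617 slope deg along tool x -12.249210489541687 y 0.0023074107724150353 z0 96.8108786985146
tilt 12.249210489541687 edge rel [58.65 15.22] underside centre rel TCP [-0.83 24.04] -> stage X(down) -18.8046031481452 Y(tcp) 0.49112126271193574 Z 92.89863248284277
pad in tray: h 36.78722471412805  y- -7.1339327964598285 | TCP stageX -17.971194838380324
```

Emit:
servo_tool(rows=[{"x": 0,"y": 0,"z": -0.5,"fingers": 0,"turn": 0},{"x": -0.4,"y": 0,"z": -1.0,"fingers": 0,"turn": 0},{"x": -1.2,"y": 0,"z": -0.6,"fingers": 0,"turn": 0},{"x": -1.6,"y": 0,"z": 0,"fingers": 0,"turn": 0},{"x": -1.6,"y": 0,"z": 0,"fingers": 0,"turn": 0},{"x": -0.9,"y": 0,"z": 0,"fingers": 0,"turn": 0},{"x": -0.3,"y": 0,"z": 0.3,"fingers": 0,"turn": 0},{"x": 0,"y": 0,"z": 0.2,"fingers": 0,"turn": 0},{"x": 0,"y": 0,"z": 0,"fingers": 0,"turn": 0},{"x": 0,"y": 0,"z": 0,"fingers": 0,"turn": 0}])

```text
clock: 22.8
position: [484.3, -201.8, 82.6]
ee_rot: [-0.658, 0.753, -0.001, 0.0]
contact_force: [0.4, 0.9, 2.4]
gripper_width: 15.4
```

```bash
python3 meas.py w25; python3 feel.py 4
```

```text
t 22.8 p [ 484.31 -201.79   82.57] tooly yaw 172.23510929509786 z [ 0. -0. -1.] F [0.41 0.87 2.4 ] T [ 0.17  0.11 -0.02] w 15.403581239990283 q [-0.09  0.33 -0.39  0.   -0.85 -0.05]
n 9511 slope deg along tool x -12.363220038626915 y -0.006235358384251704 z0 110.41506428026346
tilt 12.363220038626915 edge rel [58.6  15.01] underside centre rel TCP [-0.87 23.95] -> stage X(down) -78.76285684452237 Y(tcp) 0.37112329601538685 Z 106.51063283799367
pad in tray: h 36.869890768050986  y- -7.191681090201571 | TCP stageX -77.89361264635275
tool F [-2.07  0.5  -2.51] T [-0.02 -0.23  0.01] p [ 484.31 -201.86   82.45]
sem [0.33 0.12 0.33 0.03 0.03 0.01 0.   0.01 0.01]
```

Emit:
servo_tool(rows=[{"x": -0.05,"y": 0,"z": 0.1,"fingers": 0,"turn": 0},{"x": -0.05,"y": 0,"z": 0.1,"fingers": 0,"turn": 0},{"x": 0,"y": 0,"z": 0,"fingers": 0,"turn": 0}])

```text
clock: 23.3
position: [484.4, -201.4, 81.1]
ee_rot: [-0.658, 0.753, -0.001, -0.0]
contact_force: [-1.5, 0.5, 8.0]
gripper_width: 15.4
```

```bash
python3 meas.py w26; python3 feel.py 3
```

```text
t 23.3 p [ 484.38 -201.42   81.06] tooly yaw 172.27179350843494 z [ 0. -0. -1.] F [-1.55  0.51  7.97] T [-0.81  0.44 -0.11] w 15.405182630687005 q [-0.08  0.33 -0.39  0.   -0.85 -0.05]
n 9561 slope deg along tool x -12.071681574575711 y -0.018305013971005417 z0 108.99548105416693
tilt 12.071681574575711 edge rel [58.63 15.4 ] underside centre rel TCP [-0.88 24.04] -> stage X(down) -79.1409029890675 Y(tcp) 0.3942551707929265 Z 105.09272768149211
pad in tray: h 36.817966578203425  y- -6.976551457835101 | TCP stageX -78.26324668448139
tool F [ 0.09  1.06 -7.16] T [-0.34  0.81  0.05] p [ 484.38 -201.43   81.15]
sem [0.33 0.27 0.15 0.01 0.01 0.02 0.01 0.   0.01]
```

Emit:
servo_tool(rows=[{"x": -0.04,"y": 0,"z": 0.05,"fingers": 0,"turn": 0},{"x": -0.02,"y": 0,"z": 0.04,"fingers": 0,"turn": 0},{"x": 0,"y": 0,"z": 0,"fingers": 0,"turn": 0}])

```text
clock: 23.75
position: [484.4, -201.2, 80.6]
ee_rot: [-0.658, 0.753, -0.001, -0.001]
contact_force: [-1.9, -2.7, 8.9]
gripper_width: 15.2
```

```bash
python3 meas.py w27
```

```text
t 23.75 p [ 484.43 -201.25   80.61] tooly yaw 172.2808046404514 z [ 0. -0. -1.] F [-1.88 -2.65  8.86] T [-1.24  0.68 -0.09] w 15.158684309613 q [-0.08  0.33 -0.39  0.   -0.85 -0.05]
n 9573 slope deg along tool x -12.001710077847024 y -0.033476438057884514 z0 108.62203191926675
tilt 12.001710077847024 edge rel [58.66 15.54] underside centre rel TCP [-0.86 24.1 ] -> stage X(down) -79.30599043984685 Y(tcp) 0.4210934661120062 Z 104.71516830085224
pad in tray: h 36.75827890280925  y- -6.9365879620634034 | TCP stageX -78.44740745006588
```

Emit:
servo_tool(rows=[{"x": -0.05,"y": 0,"z": 0.07,"fingers": 0,"turn": 0},{"x": -0.05,"y": 0,"z": 0.06,"fingers": 0,"turn": 0},{"x": 0,"y": 0,"z": 0,"fingers": 0,"turn": 0}])

```text
clock: 24.05
position: [484.6, -200.3, 79.5]
ee_rot: [-0.658, 0.753, -0.001, -0.0]
contact_force: [-2.7, -1.6, 8.9]
gripper_width: 15.2
```

```bash
python3 meas.py w28
```

```text
t 24.05 p [ 484.58 -200.3    79.48] tooly yaw 172.28076781983188 z [ 0. -0. -1.] F [-2.72 -1.65  8.91] T [-1.24  0.77 -0.14] w 15.157819374361486 q [-0.08  0.33 -0.4   0.   -0.84 -0.06]
n 9820 slope deg along tool x -10.900243194043655 y -0.008856622618969136 z0 107.70355635564007
tilt 10.900243194043655 edge rel [59.35 16.79] underside centre rel TCP [-0.32 24.21] -> stage X(down) -79.72404175614446 Y(tcp) 0.4420755340557299 Z 103.69255783658573
pad in tray: h 36.676544390496126  y- -6.73245906945055 | TCP stageX -79.39951376105431
```

Emit:
servo_tool(rows=[{"x": 0,"y": 0,"z": -0.5,"fingers": 0,"turn": 0},{"x": 0,"y": 0,"z": -1.0,"fingers": 0,"turn": 0},{"x": 0.8,"y": 0,"z": -0.5,"fingers": 0,"turn": 0},{"x": 1.6,"y": 0,"z": 0,"fingers": 0,"turn": 0},{"x": 1.8,"y": 0,"z": 0,"fingers": 0,"turn": 0},{"x": 1.7,"y": 0,"z": 0.5,"fingers": 0,"turn": 0},{"x": 1.3,"y": 0,"z": 0.7,"fingers": 0,"turn": 0},{"x": 0.7,"y": 0,"z": 0.8,"fingers": 0,"turn": 0},{"x": 0,"y": 0,"z": 0.5,"fingers": 0,"turn": 0},{"x": 0,"y": 0,"z": 0,"fingers": 0,"turn": 0}])

```text
clock: 24.93
position: [471.7, -276.7, 70.6]
ee_rot: [-0.657, 0.754, 0.002, -0.001]
contact_force: [0.6, -0.9, -3.6]
gripper_width: 14.8
```

Emit:
servo_tool(rows=[{"x": 0,"y": 0,"z": 0,"fingers": 0,"turn": 0},{"x": 0,"y": 0,"z": 0,"fingers": 0,"turn": 0}])

```text
clock: 25.1
position: [473.7, -276.6, 72.9]
ee_rot: [-0.658, 0.753, -0.0, 0.0]
contact_force: [-0.4, -0.1, -3.2]
gripper_width: 15.1
```

```bash
python3 meas.py w29
```

```text
t 25.1 p [ 473.72 -276.55   72.88] tooly yaw 172.28803851032862 z [ 0. -0. -1.] F [-0.41 -0.12 -3.16] T [-0.03 -0.04 -0.  ] w 15.145459990786053 q [-0.23  0.38 -0.34  0.   -0.85  0.1 ]
n 9847 slope deg along tool x -11.298445550607678 y -0.07900300008273962 z0 100.97755632376682
tilt 11.298445550607678 edge rel [59.33 16.25] underside centre rel TCP [-0.29 24.08] -> stage X(down) -2.6783485317476727 Y(tcp) 0.09665499828672039 Z 96.95713564809138
pad in tray: h 36.75242792498793  y- -7.043559911825083 | TCP stageX -2.3848861557731538
```

Emit:
servo_tool(rows=[{"x": 0.27,"y": 0,"z": 0.2,"fingers": 0,"turn": 0},{"x": 0,"y": 0,"z": 0.2,"fingers": 0,"turn": 0},{"x": 0,"y": 0,"z": 0.1,"fingers": 0,"turn": 0},{"x": 0,"y": 0,"z": 0,"fingers": 0,"turn": 0},{"x": 0,"y": 0,"z": 0,"fingers": 0,"turn": 0}])

```text
clock: 25.57
position: [473.0, -279.7, 67.8]
ee_rot: [-0.658, 0.753, 0.0, -0.0]
contact_force: [-0.3, -0.1, -2.7]
gripper_width: 15.1
```

```bash
python3 feel.py 3
```

```text
tool F [-0.04 -0.    3.27] T [0.02 0.01 0.  ] p [ 473.11 -279.76   67.88]
sem [0.16 0.16 0.36 0.03 0.01 0.02 0.01 0.01 0.01]
```

Emit:
servo_tool(rows=[{"x": 0,"y": 0,"z": 0.05,"fingers": 0,"turn": 0},{"x": 0,"y": 0,"z": 0,"fingers": 0,"turn": 0}])

```text
clock: 25.88
position: [473.0, -279.8, 67.3]
ee_rot: [-0.658, 0.753, 0.0, 0.0]
contact_force: [0.2, 0.9, -3.3]
gripper_width: 15.2
```

```bash
python3 feel.py 3
```

```text
tool F [ 0.31 -0.17  3.73] T [-0.02 -0.02 -0.01] p [ 473.03 -279.76   67.3 ]
sem [0.2  0.24 0.05 0.   0.01 0.01 0.01 0.   0.01]
```

Emit:
servo_tool(rows=[{"x": 0,"y": 0,"z": 0.05,"fingers": 0,"turn": 0},{"x": 0,"y": 0,"z": 0,"fingers": 0,"turn": 0}])

```text
clock: 26.2
position: [473.1, -279.8, 66.8]
ee_rot: [-0.658, 0.753, 0.0, 0.0]
contact_force: [-0.4, -0.3, -3.0]
gripper_width: 14.9
```

```bash
python3 feel.py 3
```

```text
tool F [-0.23  0.11  2.91] T [-0.   -0.03 -0.  ] p [ 473.04 -279.76   66.79]
sem [0.42 0.29 0.35 0.01 0.01 0.01 0.   0.01 0.01]
```

Emit:
servo_tool(rows=[{"x": 0,"y": 0,"z": 0.05,"fingers": 0,"turn": 0},{"x": 0,"y": 0,"z": 0,"fingers": 0,"turn": 0}])

```text
clock: 26.52
position: [473.1, -279.8, 66.5]
ee_rot: [-0.658, 0.753, -0.0, 0.0]
contact_force: [0.2, 0.6, -1.4]
gripper_width: 15.3
```

```bash
python3 feel.py 3
```

```text
tool F [-0.66 -0.02  2.  ] T [-0.04 -0.06 -0.  ] p [ 473.12 -279.81   66.46]
sem [0.2  0.04 0.11 0.01 0.01 0.01 0.01 0.   0.01]
```

Emit:
servo_tool(rows=[{"x": 0,"y": 0,"z": 0.05,"fingers": 0,"turn": 0},{"x": 0,"y": 0,"z": 0,"fingers": 0,"turn": 0}])

```text
clock: 26.83
position: [473.2, -279.8, 66.2]
ee_rot: [-0.658, 0.753, -0.0, 0.0]
contact_force: [-0.5, -0.0, -0.7]
gripper_width: 15.3
```

```bash
python3 feel.py 3
```

```text
tool F [-0.66  1.51 -0.08] T [-0.23 -0.2  -0.01] p [ 473.19 -279.84   66.16]
sem [0.06 0.19 0.08 0.01 0.01 0.01 0.   0.01 0.01]
```

Emit:
servo_tool(rows=[{"x": 0,"y": 0,"z": 0.05,"fingers": 0,"turn": 0},{"x": 0,"y": 0,"z": 0,"fingers": 0,"turn": 0}])

```text
clock: 27.15
position: [473.2, -279.8, 65.9]
ee_rot: [-0.658, 0.753, -0.0, 0.0]
contact_force: [-2.5, 2.2, 3.1]
gripper_width: 15.2
```

```bash
python3 feel.py 3
```

```text
tool F [-1.4   1.73 -3.78] T [-0.47 -0.41  0.03] p [ 473.21 -279.82   65.81]
sem [0.17 0.06 0.34 0.   0.01 0.01 0.01 0.   0.01]
```

Emit:
servo_tool(rows=[{"x": 0,"y": 0,"z": 0.1,"fingers": 0,"turn": 0},{"x": 0,"y": 0,"z": 0,"fingers": 0,"turn": 0}])

```text
clock: 27.47
position: [473.3, -279.8, 65.3]
ee_rot: [-0.658, 0.753, -0.0, 0.0]
contact_force: [-3.0, 2.3, 9.0]
gripper_width: 15.3
```

```bash
python3 feel.py 3; python3 meas.py w30
```

```text
tool F [-2.38  3.59 -8.05] T [-0.87 -0.73  0.02] p [ 473.25 -279.83   65.36]
sem [0.18 0.21 0.22 0.   0.01 0.   0.01 0.   0.01]
t 27.6167 p [ 473.24 -279.82   65.34] tooly yaw 172.2554058224683 z [ 0. -0. -1.] F [-3.09  3.08  8.43] T [ 0.85  0.76 -0.02] w 14.992689247342046 q [-0.24  0.39 -0.35  0.   -0.84  0.1 ]
n 9858 slope deg along tool x -11.33605345291675 y -0.03941177343985989 z0 93.50008682116959
tilt 11.33605345291675 edge rel [59.32 16.27] underside centre rel TCP [-0.3  24.14] -> stage X(down) 0.6224081146617144 Y(tcp) 0.07017932977484614 Z 89.48009126559077
pad in tray: h 36.691455436340306  y- -7.052517264001475 | TCP stageX 0.9196651179997559
```

```bash
python3 - <<'E'
from h import *
z=load("pics/w30.npz")
im=z["im"][...,::-1][120:240,150:362];cv2.imwrite("pics/w30c.png",cv2.resize(im,None,fx=3.75,fy=3.75,interpolation=cv2.INTER_CUBIC))
snap('side','s30',4,(200,230,340,375))
E
```

```text
(no output)
```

View pics/w30c.png

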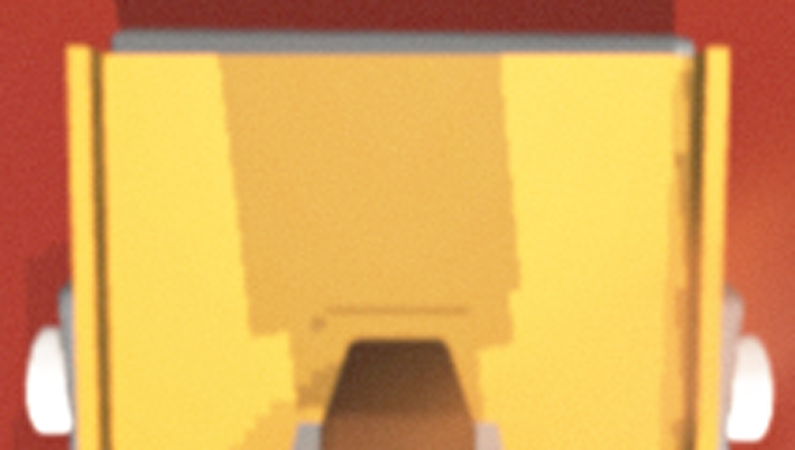

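View pics/s30.png

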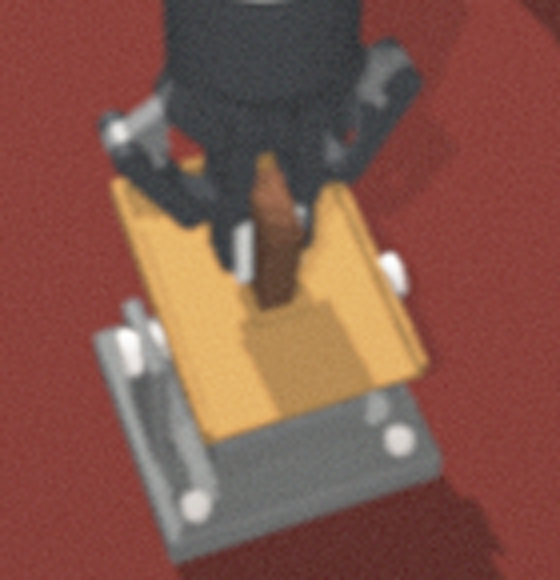

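Emit:
servo_tool(rows=[{"x": 0,"y": 0,"z": -0.2,"fingers": 0,"turn": 0},{"x": -0.04,"y": 0,"z": -0.2,"fingers": 0,"turn": 0.2},{"x": 0,"y": 0,"z": 0,"fingers": 0,"turn": 0},{"x": 0,"y": 0,"z": 0.2,"fingers": 0,"turn": 0},{"x": 0,"y": 0,"z": 0.1,"fingers": 0,"turn": 0},{"x": 0,"y": 0,"z": 0.1,"fingers": 0,"turn": 0},{"x": 0,"y": 0,"z": 0.03,"fingers": 0,"turn": 0},{"x": 0,"y": 0,"z": 0,"fingers": 0,"turn": 0},{"x": 0,"y": 0,"z": 0,"fingers": 0,"turn": 0}])

```text
clock: 28.47
position: [473.3, -279.4, 65.4]
ee_rot: [-0.657, 0.754, -0.0, -0.0]
contact_force: [-3.1, 2.7, 8.9]
gripper_width: 15.0
```

```bash
python3 feel.py 4; python3 meas.py w31; python3 - <<'E'
from h import *
z=load("pics/w31.npz")
im=z["im"][...,::-1][120:240,150:362];cv2.imwrite("pics/w31c.png",cv2.resize(im,None,fx=3.75,fy=3.75,interpolation=cv2.INTER_CUBIC))
snap('top','t31',1.5)
E
```

```text
tool F [-2.33  3.5  -7.86] T [-0.96 -0.82  0.03] p [ 473.27 -279.42   65.42]
sem [0.27 0.35 0.11 0.01 0.01 0.01 0.01 0.   0.  ]
t 28.6667 p [ 473.3  -279.42   65.42] tooly yaw 172.06552456633094 z [ 0. -0. -1.] F [-3.3   3.56  7.95] T [ 0.93  0.83 -0.03] w 15.239527800531608 q [-0.24  0.39 -0.35  0.   -0.84  0.1 ]
n 9852 slope deg along tool x -11.345811275972565 y -0.07156202665870734 z0 93.56926765564216
tilt 11.345811275972565 edge rel [59.3  16.25] underside centre rel TCP [-0.31 24.13] -> stage X(down) 0.20483990691706028 Y(tcp) 0.06957562904756483 Z 89.55178383846447
pad in tray: h 36.70171903026583  y- -7.047858377478124 | TCP stageX 0.5150470340507446
```

View pics/w31c.png

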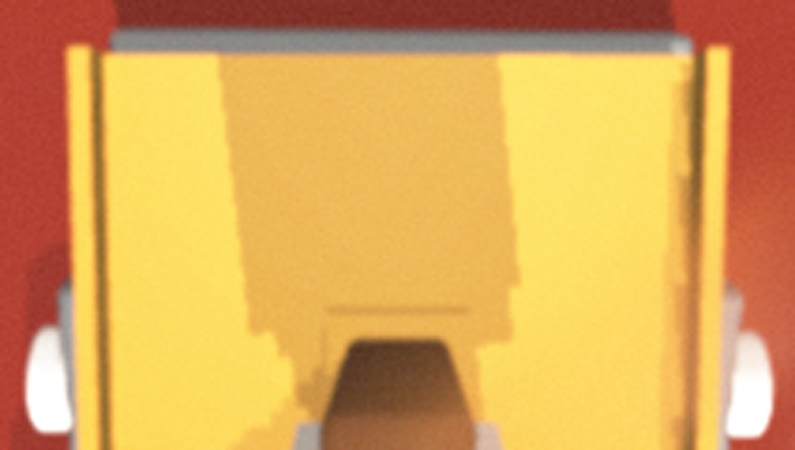

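View pics/t31.png

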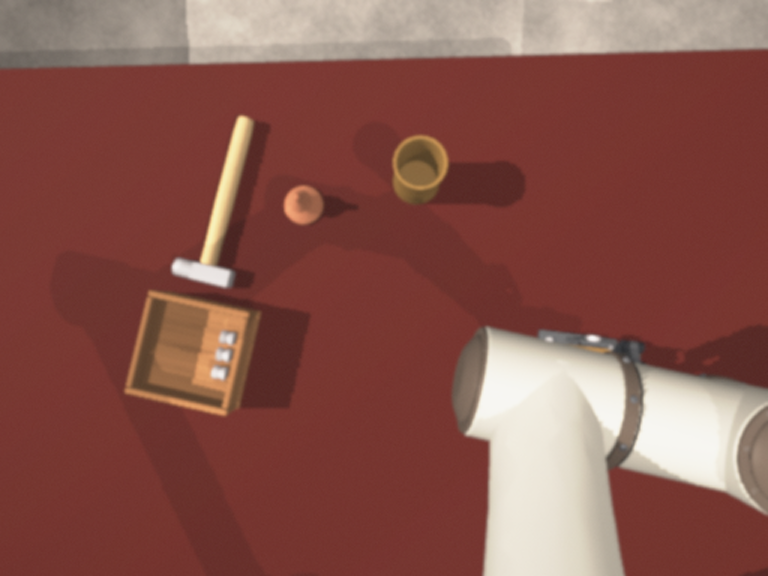

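```bash
python3 -c "
from bench import arm
print(arm.job_done())"
```

```text
the job is handed in; nothing more can be done
None
```

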